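# Wind down the screw of a pellet press onto its die with the removable crank

### The arm

A 6-joint arm with a two-finger parallel gripper is mounted at the origin on the work surface. World frame = base frame: x ahead of the robot, y to its left, z up, the work surface at z = 0. Lengths are in m, angles in rad, forces in N, time in s.
With the tool pointing down it reaches from about 0.25 to 0.725 m from the base axis. Payload 9.7 kg.
Tool frame: the origin (TCP) lies on the centre line of the jaws, within the pads' length; the fingertips stand 8 mm ahead of it and the grasp point (between the pads) lies 11 mm behind it; x points along the fingers, z is the direction in which the jaws open and shut, and the axes are right-handed (so a half turn about x gives the same grasp; the last joint's range is limited). The gripper opens to 85 mm and grips with 20 to 120 N. Pads are 22 mm wide; open, the fingers measure 114 mm over their backs; the gripper's body (76 mm by 85 mm) begins 54 mm behind the grasp point. The pads swing forward as they close: fully open they stand 13 mm farther back than shut.
Start: joints at [-1.243, 0.087, 0.176, 1.66, 0, 1.571], TCP at [0.177, -0.521, 0.239] pointing down, gripper open.
Joint ranges: [-3.13, 3.13], [-0.85, 1.81], [-1.15, 1.24], [-2.2, 2.28], [-1.44, 1.52], [-3.14, 3.14]. Speed limits (rad/s): [2.22, 2.22, 2.57, 3.14, 3.14, 3.14].

### API

Orientations are given as a unit quaternion [w, x, y, z].
In Python, from cell import arm gives the robot as it stands. The module is installed in compiled form; this text tells all that it offers.
- The arm moves only by the shell command python3 -m jog 'ROWS' [OPENING] [FORCE]. ROWS is JSON, a list of rows, each a list of 6 numbers: the shift along the tool's x, y, z in mm, then the turn, a rotation vector about the tool's x, y, z in degrees. In form: [[x, y, z, ax, ay, az], ...]. A call has 1 to 5 rows; each row shifts and turns the commanded pose from where the row before left it, along the tool's axes as they then stand; what a row does not reach is not made up. A row lasts 1/8 s, in which the tool goes at most 62.5 mm and 10.7 degrees, less where a joint would pass 70% of its speed; a pose out of reach is approached as far as the arm can. A call with a gripper value outside its range is refused whole. OPENING is the opening, from -1 (shut) to 1 (fully open), so that 0 is half open, set as the call begins (- or left out, the last holds). The fingers move at their own pace and stop on an object; FORCE is the grip in N (left out, the last holds). Time passes only in rows, so rows that do not move let the fingers close. It gives the time, the measured TCP pose, the force and the opening at its end, in the units of the state.
- arm.sense(): the state, without advancing time (a new reading comes with each control period).
- arm.get_image(name): name is "scene" or "top" or "wrist"; returns a dict with "img" (400x640x3 uint8, blue, green, red), "range_z" (400x640 float32, m along the optical axis (not along the pixel's ray), 0 where there is no reading), "fx", "fy", "cx", "cy" (pixels), "cam_to_world" (4x4, takes a point from camera to world coordinates); the wrist camera has in their place "mount" (4x4, takes a point from camera to tool coordinates, whose origin is the TCP and whose axes are the tool frame's). Camera axes: x right, y up, looking along -z (the intrinsics and any distortion apply to the point x, -y, -z); pixel columns grow to the right and rows downward; lengths in m; the calibration is good to about 2 mm. The wrist camera is an equidistant fisheye: a pixel r from the principal point sees the ray r / f radians off the axis. A picture is of the moment at which its call begins: read the wrist's pose just before it.
- arm.close_job(): hands the job in, once; it reports no verdict.
Trained networks look in the newest picture that a camera, given by its name, has taken for a name from the list of things; names that differ only in an ending like _2 or _b are one class to them, and where a whole thing is asked for, a point or a joint stands for the part that bears it (a point fixed in the world has none). Each returns a list of dicts, best first, with "conf" (0 to 1); they miss things now and then, are a little off and sometimes report something else, mostly with a low value. They report only what shows in the picture. A call takes as long as a camera call. They do not tell look-alikes from the thing itself.
- arm.find_in(query, camera): "bbox" ([left, top, right, bottom] in pixels, round what is visible of it).
- arm.masks_of(query, camera): "region" (400x640 bool, what is visible of it) and "bbox" ([left, top, right, bottom] in pixels, round what is visible of it).
The state is a dict: "time_s": time; "joint_pos": joint angles; "dq": joint speeds; "effort": joint torques, N m; "position": TCP position; "ee_rot": TCP orientation; "contact_force": force on the tool from outside, world axes, zero at the start; "ft_torque": the same for the moment, N m; "gripper_width": finger opening in m.
Only numpy, scipy, OpenCV 4.12 (cv2) and the standard library are available. Lean on these libraries where they do the work, as an engineer would, in place of code of your own. Each camera call takes 0.05 s, during which the arm holds its last target.

### The job

Make the pellet press ready for pressing: set the loose crank squarely onto the square end of the press screw, without ramming it, and wind it clockwise until the screw is properly finger-tight on the die, firm but not overtightened. Leave the crank sitting fully home on the square, the die upright under the screw, and the other things on the bench where they are.

Things in the scene. Friction and masses are not known exactly. Their poses are not given: they have to be found in the camera images.
- press: Bench pellet press, bolted down: grey base 130 x 170 mm, 38 mm high, with a steel piston disc (72 mm across, top at 48 mm); a pump lever along its right side, up to 76 mm high; two round columns 62 mm either side along its y; grey crosshead 60 x 170 mm, its top 192 mm above the bench, with nuts and a brass bush up to 201 mm. Origin: centre of the underside, z up; its front looks along -x.
- spindle_end (a point): Centre of the top face of the press screw's square end, which points straight up over the crosshead; z up, x and y normal to two of its flats. Square 16 x 16 mm, 20 mm long, top 3 mm chamfered to 12 x 12 mm; below it a round shoulder 28 mm across. 256 mm above the bench with the screw fully up, 10 mm lower per clockwise turn (seen from above).
- spindle: The quick-acting press screw (10 mm per turn), origin on its axis at the top of the shoulder, 20 mm below spindle_end. It starts 1.4 to 2.5 turns above the die. Running free it takes 0.25 Nm: about 4 N at the crank's handle. Once on the die it stiffens within a tenth of a turn: 7 to 11 N at the handle is finger-tight, 5 N too light, over 13 N overtightened. It stays where it is let go.
- ram: Steel pressure pad on the lower end of the screw, 32 mm across; it goes down with the screw but does not turn. This is the part that bears on the die; its position is given by pad_face.
- pad_face (a point): Centre of the pad's underside, 113.5 mm below spindle_end, on the screw's axis.
- die: Steel pressing die, 1.5 kg, standing loose on the press's piston under the screw: round base 68 mm, body 60 mm across, plunger cap 32 mm across on top; 70 mm tall in all. Origin: centre of its underside, z up.
- crank: Loose steel crank, about 0.34 kg, lying flat on the bench, socket down. Hub 30 x 30 mm, 36 mm tall, with a square socket 17.4 x 17.4 mm, 22.5 mm deep in its underside. Origin: centre of the socket's mouth, in the underside; x runs along the arm to the handle, z up; flats square to x and y. Fits in any of four positions; fully home its underside rests on the screw's shoulder.
- crank_handle (a point): Centre of the black ball handle of the crank, 28 mm across, which spins freely on an upright pin: 60 mm from the hub's axis along the crank's x, 60 mm above the crank's underside (24 mm above the hub's top). The flat arm below it is 18 mm wide and 10 mm thick, underside flush with the hub's.
- beaker: Bystander: glass beaker, 68 mm across, 85 mm tall, left or right of the press; origin at its underside's centre.
- mortar: Bystander: white porcelain mortar bowl, 90 mm across, 40 mm tall, beyond the press; origin at its underside's centre.
- jar: Bystander: amber glass jar with black cap, 60 mm across, 75 mm tall, beyond the press, left; origin at its underside's centre.
- washbottle: Bystander: white plastic bottle, 68 mm across, 170 mm tall, beyond the press, right; origin at its underside's centre.
- spatula: Bystander: thin steel spatula rod with flat ends, 200 mm long, lying, beside the press, left; origin at its underside's centre.
- wrench: Bystander: small open-ended spanner, 160 mm long, lying, beside the press, right; origin at its underside's centre.
- cuvettes: Bystander: grey open tray with dividers, 100 x 140 x 35 mm, beyond the press, slightly left; origin at its underside's centre.
There are look-alikes about, which are no part of the job. Leave any purple or yellow look-alike of the die alone.

How it is judged:
By the outcome, as a careful person would: the job done as asked, in the order asked, and still so for the second after the job is handed in, with the robot touching nothing.
It also fails if it takes over 72 s, if anything falls off the work surface, if the arm or the gripper's body presses on something with over 40 N, if the wrist force passes 120 N, or if a joint passes its speed limit or range.

## Working session

There is one attempt and no reset: what is moved stays moved. The work goes in short steps, Python scripts to look and compute and a shell command to move; the robot and the scene stay as the last step left them, time stands still between calls to the robot, and variables do not carry over. Pictures are saved under pics/ and viewed, and the job is handed in when it is done.

```bash
mkdir -p pics; ls
python3 - <<'E'
from cell import arm
import cv2
s=arm.sense()
for k,v in s.items(): print(k,v)
for n in ["scene","top","wrist"]:
    d=arm.get_image(n); cv2.imwrite(f"pics/{n}0.png",d["img"])
    print(n,d["fx"],d["fy"],d["cx"],d["cy"]); print(d.get("cam_to_world",d.get("mount")))
    for q in ["crank","crank_handle","press","spindle_end","die"]:
        try: print(q,[(r["conf"],r["bbox"]) for r in arm.find_in(q,n)][:4])
        except Exception as e: print(q,e)
E
```

```text
pics
time_s 0.0
joint_pos [-1.24298069e+00  8.74630112e-02  1.75120849e-01  1.65978924e+00
 -9.02668507e-06  1.57081493e+00]
dq [ 3.16686159e-04  1.46762551e-04  1.18932623e-03  8.18671976e-05
  1.36645696e-03 -1.80620464e-04]
effort [-5.68423347e-04 -5.20388746e+01  4.64803147e+01  1.65205181e-02
 -6.27136001e-05 -3.36587355e-06]
position [ 0.17701398 -0.52050538  0.23857463]
ee_rot [ 0.57449645  0.41198863  0.57526768 -0.41144416]
contact_force [-0.21413041  0.24873302 -0.08097405]
ft_torque [-0.08875713  0.03646251  0.02549176]
gripper_width 0.08522012181391346
scene 424.5863363516734 424.5863363516734 325.943624498959 200.60581030853228
[[-0.75734111 -0.46328772  0.46021619  1.01078694]
 [ 0.65293572 -0.52594273  0.54503137  0.51846146]
 [-0.01045898  0.71326625  0.70081515  0.80392683]
 [ 0.          0.          0.          1.        ]]
crank [(0.64, [289.7, 143.1, 315.4, 162.2])]
crank_handle [(0.69, [287.7, 139.1, 318.8, 161.0]), (0.37, [222.7, 233.6, 259.0, 265.2])]
press [(0.56, [300.6, 147.8, 385.0, 261.0])]
spindle_end []
die [(0.75, [323.3, 189.3, 358.2, 225.3]), (0.71, [
[... 471 characters left out ...]
0.7, 255.6, 442.4, 277.6])]
crank_handle [(0.71, [410.4, 255.0, 444.1, 276.2])]
press [(0.74, [278.5, 197.8, 362.6, 257.4])]
spindle_end [(0.63, [311.2, 218.0, 325.1, 223.4])]
die [(0.97, [310.2, 267.6, 338.5, 294.6]), (0.74, [373.6, 220.8, 399.5, 243.1]), (0.64, [335.3, 124.4, 368.0, 152.4])]
wrist 309.70691628693146 309.70691628693146 321.7746385891912 197.35803125001576
[[ 5.58707538e-04  2.72734201e-01 -9.62089260e-01 -1.36144824e-01]
 [-3.66553625e-06  9.62089410e-01  2.72734242e-01  6.91170239e-02]
 [ 9.99999844e-01 -1.48852104e-04  5.38526323e-04  4.31816570e-04]
 [ 0.00000000e+00  0.00000000e+00  0.00000000e+00  1.00000000e+00]]
crank []
crank_handle []
press []
spindle_end []
die []
```

View pics/scene0.png

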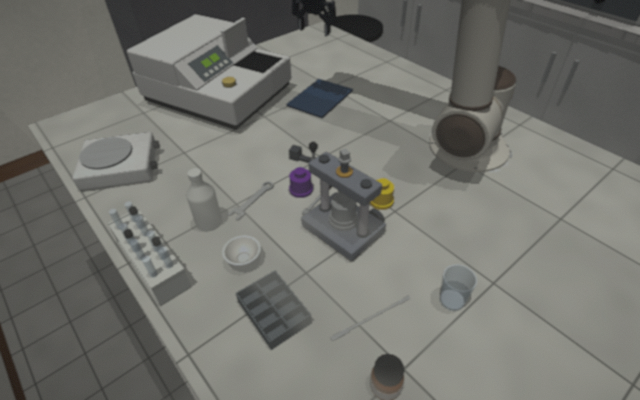

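View pics/top0.png

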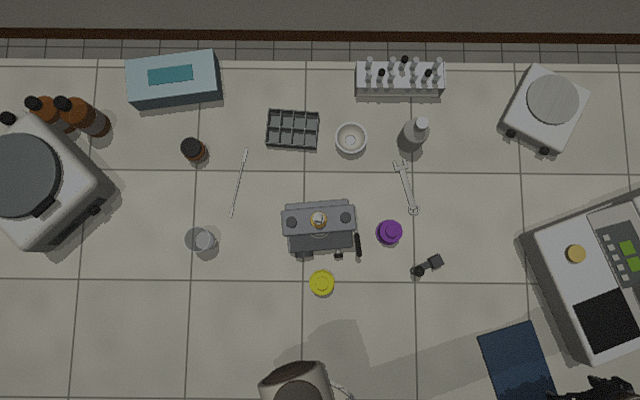

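View pics/wrist0.png

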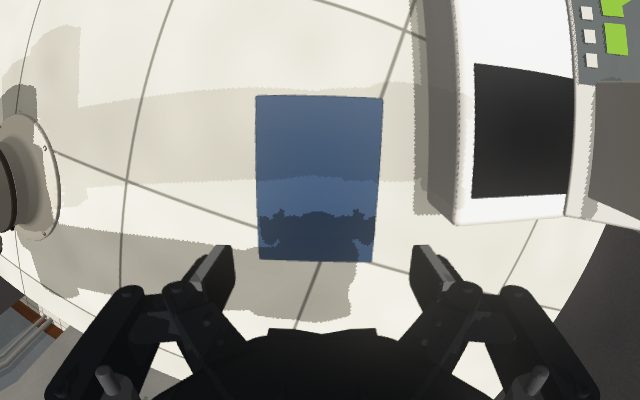

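The top view shows the press at about (319,222) with a purple look-alike at (389,232) and a yellow one at (321,283). The crank lies at about (427,266), with its hub at (436,261) and its black ball at (419,271). I'll work out positions from the range image next.

```bash
cat > h.py <<'E'
import numpy as np, cv2
from cell import arm
from scipy.spatial.transform import Rotation as R
def T_tool(s):
    T=np.eye(4); w,x,y,z=s["ee_rot"]; T[:3,:3]=R.from_quat([x,y,z,w]).as_matrix(); T[:3,3]=s["position"]; return T
def cloud(n):
    s=arm.sense(); d=arm.get_image(n); r=d["range_z"].astype(float)
    v,u=np.mgrid[0:400,0:640].astype(float)
    a=(u-d["cx"])/d["fx"]; b=(v-d["cy"])/d["fy"]
    if n=="wrist":
        rr=np.hypot(a,b)+1e-12; k=np.where(rr<1.5,np.tan(np.minimum(rr,1.5))/rr,np.nan); a,b=a*k,b*k
        M=T_tool(s)@d["mount"]
    else: M=d["cam_to_world"]
    P=np.stack([a*r,-b*r,-r,np.ones_like(r)],-1)@M.T
    P=P[...,:3]; P[r<=0]=np.nan
    return d["img"],P,s,d,M
def proj(X,d,M):
    p=np.linalg.inv(M)@np.append(X,1); x,y,z=p[0],-p[1],-p[2]
    if "mount" in d:
        rr=np.hypot(x,y); th=np.arctan2(rr,z); x,y=x/rr*th,y/rr*th
        return d["fx"]*x+d["cx"],d["fy"]*y+d["cy"]
    return d["fx"]*x/z+d["cx"],d["fy"]*y/z+d["cy"]
E
python3 - <<'E'
from h import *
np.set_printoptions(precision=4,suppress=True)
img,P,s,d,M=cloud("top")
def box(l,t,r,b): return P[t:b,l:r].reshape(-1,3)
c=box(405,250,448,282); c=c[np.isfinite(c[:,2])]
for lo,hi in [(.005,.02),(.03,.042),(.048,.08)]:
    q=c[(c[:,2]>lo)&(c[:,2]<hi)]; print(lo,len(q),q.mean(0),q.min(0),q.max(0))
    if len(q)>4: print(cv2.minAreaRect((q[:,:2]*1000).astype(np.float32)))
print("bench",np.nanmedian(P[250:280,380:400,2]))
c=box(270,190,370,262);c=c[np.isfinite(c[:,2])]
for lo,hi in [(.18,.196),(.215,.24),(.243,.27),(.03,.045)]:
    q=c[(c[:,2]>lo)&(c[:,2]<hi)]; print(lo,len(q)); 
    if len(q)>4: print(np.median(q,0),q.min(0),q.max(0),cv2.minAreaRect((q[:,:2]*1000).astype(np.float32)))
cv2.imwrite("pics/t1.png",cv2.resize(img[180:300,270:450],None,fx=4,fy=4,interpolation=cv2.INTER_CUBIC))
E
```

```text
0.005 134 [ 0.4203 -0.2817  0.0098] [ 0.3799 -0.3421  0.005 ] [ 0.4626 -0.2337  0.0198]
((421.2767028808594, -287.86859130859375), (81.87474060058594, 108.91923522949219), 0.5537075400352478)
0.03 138 [ 0.434  -0.3105  0.0362] [ 0.415  -0.3304  0.0309] [ 0.4513 -0.2924  0.0417]
((433.6968688964844, -310.8558349609375), (30.2749080657959, 30.264385223388672), 26.39527702331543)
0.048 94 [ 0.4083 -0.2549  0.0696] [ 0.395  -0.2676  0.0534] [ 0.4201 -0.243   0.0776]
((407.5758056640625, -255.28668212890625), (24.46928596496582, 25.126012802124023), 89.44650268554688)
bench 0.0006002500651091092
0.18 1493
[0.5228 0.0014 0.1923] [ 0.4879 -0.0855  0.1809] [0.5611 0.0847 0.196 ] ((524.8108520507812, -0.3707427978515625), (60.416202545166016, 169.93409729003906), 5.655182361602783)
0.215 67
[ 0.523  -0.0008  0.2338] [ 0.5121 -0.0139  0.2296] [0.5368 0.0126 0.2388] ((524.50732421875, -0.6872768402099609), (24.657840728759766, 26.436765670776367), 0.9144247174263)
0.243 58
[ 0.5236 -0.0007  0.2529] [ 0.5151 -0.0093  0.2448] [0.5325 0.0079 0.2575] ((524.0057373046875, -0.5313606262207031), (15.715350151062012, 15.864377975463867), 79.38584899902344)
0.03 1483
[ 0.4852 -0.001   0.0384] [ 0.44   -0.1003  0.0301] [0.5968 0.0876 0.045 ] ((514.591552734375, -8.940216064453125), (154.035888671875, 183.95999145507812), 4.534348487854004)
```

View pics/t1.png

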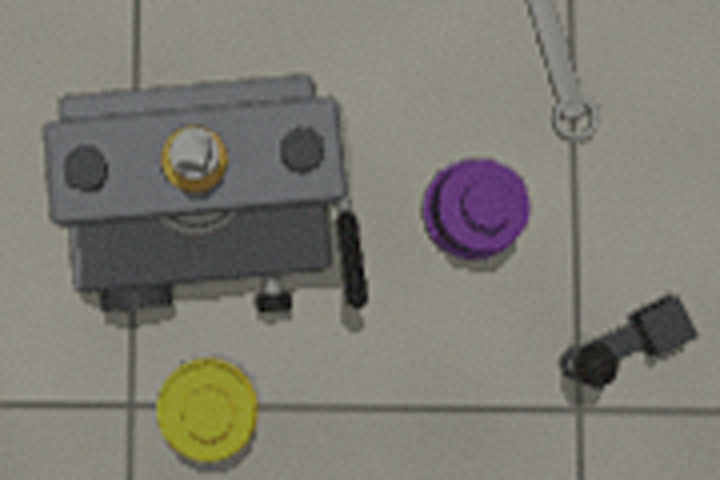

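Run:
```python
from h import *
s=arm.sense();T=T_tool(s);print(T.round(3)); 
z=T[:3,2]; print("tool z yaw",np.degrees(np.arctan2(z[1],z[0])), "y yaw",np.degrees(np.arctan2(T[1,1],T[0,1])))
# delta in tool axes to above hub
for X in [(0.4337,-0.3108,0.16)]:
    print((T[:3,:3].T@(np.array(X)-T[:3,3])*1000).round(1))
```

```text
[[-0.     0.947  0.322  0.177]
 [ 0.     0.322 -0.947 -0.521]
 [-1.    -0.    -0.     0.239]
 [ 0.     0.     0.     1.   ]]
tool z yaw -71.21785570408423 y yaw 18.7821443113435
[  79.3  310.5 -116.1]
```

```bash
python3 -m jog '[[0,52,-19.3,0,0,0],[0,52,-19.3,0,0,0],[0,52,-19.3,0,0,0],[0,52,-19.3,0,0,0],[0,52,-19.3,0,0,0]]'
python3 -m jog '[[0,50.5,-19.3,-9.7,0,0],[0,0,0,-9.8,0,0],[0,0,0,-9.8,0,0],[0,0,0,-9.8,0,0],[0,0,0,-9.8,0,0]]'
python3 -m jog '[[0,0,0,-9.7,0,0],[0,0,0,-9.8,0,0],[0,0,0,-9.8,0,0],[0,0,0,-9.8,0,0],[40,0,0,-9.6,0,0]]'
python3 -m jog '[[10,0,0,0,0,0],[0,0,0,0,0,0]]'
cat > look.py <<'E'
from h import *
import sys
n=sys.argv[1]; img,P,s,d,M=cloud(n)
cv2.imwrite(f"pics/{sys.argv[2]}.png",img); np.save("pics/"+sys.argv[2]+".npy",P)
import pickle; pickle.dump((s,d,M),open("pics/"+sys.argv[2]+".pkl","wb"))
T=T_tool(s); print(s["position"],np.degrees(np.arctan2(T[1,2],T[0,2])),s["joint_pos"].round(3),s["contact_force"].round(2),s["time_s"])
E
python3 look.py wrist w1
```

```text
time_s: 1.58
position: [0.3934, -0.3443, 0.2395]
ee_rot: [0.575, 0.412, 0.575, -0.412]
contact_force: [-0.0, -0.5, -0.1]
gripper_width: 0.0856
time_s: 2.2
position: [0.4338, -0.3111, 0.2393]
ee_rot: [0.694, 0.135, 0.694, -0.135]
contact_force: [-0.8, -0.2, -0.3]
gripper_width: 0.0854
time_s: 2.82
position: [0.4349, -0.3119, 0.2015]
ee_rot: [0.689, -0.165, 0.687, 0.162]
contact_force: [-0.3, -0.1, -0.4]
gripper_width: 0.0854
time_s: 3.08
position: [0.4335, -0.3109, 0.1892]
ee_rot: [0.689, -0.16, 0.689, 0.16]
contact_force: [-0.1, 0.5, 0.1]
gripper_width: 0.0855
[ 0.43349251 -0.31092396  0.18922269] 26.171788860589256 [-0.622  0.035  0.025  1.561  0.     0.492] [-0.08  0.5   0.11] 3.075
```

View pics/w1.png

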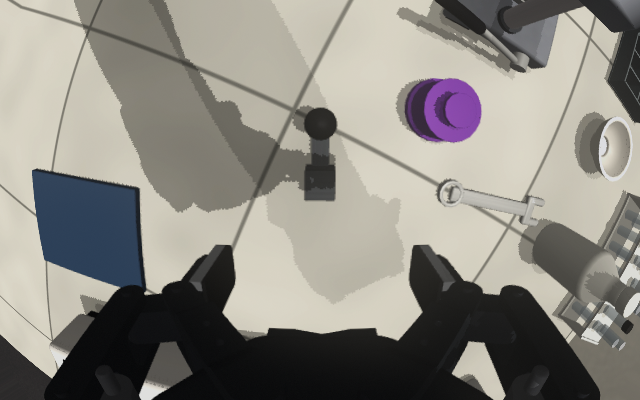

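The wrist view shows the crank centred between the jaws and lined up with them: hub at (320,180), ball at (320,123).

Run:
```python
from h import *
import pickle
P=np.load("pics/w1.npy"); s,d,M=pickle.load(open("pics/w1.pkl","rb"))
c=P[100:210,290:350].reshape(-1,3); c=c[np.isfinite(c[:,2])]
T=T_tool(s)
for lo,hi in [(.006,.013),(.033,.04),(.055,.08)]:
    q=c[(c[:,2]>lo)&(c[:,2]<hi)]
    r=cv2.minAreaRect((q[:,:2]*1000).astype(np.float32)); t=(np.c_[q,np.ones(len(q))]@np.linalg.inv(T).T)[:,1:3]*1000
    print(lo,len(q),r,np.median(q,0),"tool yz",t.min(0),t.max(0))
print(np.nanmedian(P[180:200,345:380,2]))
```

```text
0.006 502 ((418.5802001953125, -286.1678161621094), (27.95575523376465, 29.463186264038086), 26.058897018432617) [ 0.41933459 -0.28704711  0.0114623 ] tool yz [ 13.86778435 -16.38302343] [43.37712532 11.57309318]
0.033 951 ((431.6369323730469, -312.10870361328125), (30.243268966674805, 28.612960815429688), 25.251487731933594) [ 0.431193   -0.31177773  0.03736599] tool yz [-14.71102305 -17.32757398] [14.11843445 12.79442991]
0.055 850 ((405.82208251953125, -258.2232360839844), (27.044832229614258, 27.222412109375), 25.410802841186523) [ 0.40604161 -0.25820078  0.07177485] tool yz [ 45.70470535 -15.10696132] [72.97462406 11.94008061]
0.0014678018689039396
```

```bash
python3 -m jog '[[45,0,-1,0.5,0,0],[45,0,0,0,0,0],[45,0,0,0,0,0],[26,0,0,0,0,0],[10,0,0,0,0,0]]'
python3 -m jog '[[0,0,0,0,0,0],[0,0,0,0,0,0],[0,0,0,0,0,0],[0,0,0,0,0,0],[0,0,0,0,0,0]]' -0.6 40
python3 -m jog '[[0,0,0,0,0,0],[0,0,0,0,0,0],[0,0,0,0,0,0]]' -1 60
python3 look.py wrist w2
```

```text
time_s: 3.75
position: [0.4329, -0.3116, 0.0181]
ee_rot: [0.689, -0.158, 0.689, 0.158]
contact_force: [-0.6, -0.2, 0.2]
gripper_width: 0.0855
time_s: 4.38
position: [0.4334, -0.3121, 0.0197]
ee_rot: [0.69, -0.159, 0.689, 0.158]
contact_force: [-1.1, 0.7, 6.4]
gripper_width: 0.0292
time_s: 4.75
position: [0.4334, -0.3121, 0.0197]
ee_rot: [0.69, -0.159, 0.689, 0.158]
contact_force: [-1.2, -0.6, 7.5]
gripper_width: 0.0288
[ 0.43343137 -0.31213011  0.01973157] 25.869115082548987 [-0.624  0.076 -0.262  1.231 -0.     0.495] [-1.21 -0.6   7.52] 4.75
```

View pics/w2.png

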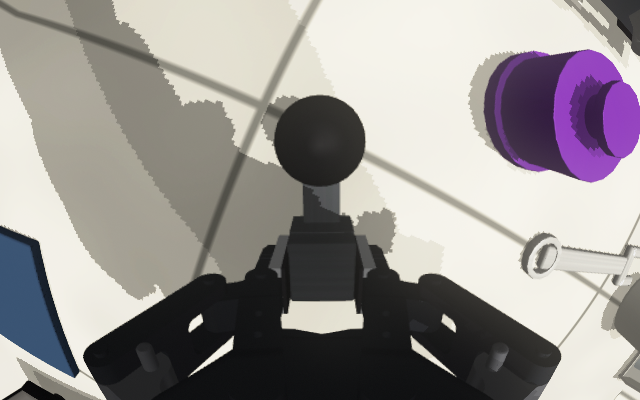

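The hub is held squarely: it sits at (320,275) and the ball at (320,140). I'll lift it, carry it beside the spindle and look.

```bash
python3 -m jog '[[-10,0,0,0,0,0],[-50,0,0,0,0,0],[-60,0,0,0,0,0],[-60,0,0,0,0,0],[-60,0,0,0,0,0]]'
python3 -m jog '[[-60,0,0,0,0,0],[-10,47,27,0,0,0],[0,47,27,0,0,0],[0,47,27,0,0,0],[0,47,27,0,0,0]]'
python3 -m jog '[[0,47,27,0,0,0],[0,47,27,9,0,0],[0,0,0,9,0,0],[0,0,0,9,0,0],[0,0,0,9,0,0]]'
python3 -m jog '[[0,0,0,0,0,0],[0,0,0,0,0,0],[0,0,0,0,0,0]]'
python3 look.py wrist w3
```

```text
time_s: 5.42
position: [0.4325, -0.3112, 0.2606]
ee_rot: [0.689, -0.158, 0.689, 0.158]
contact_force: [1.6, -1.3, -4.3]
gripper_width: 0.0286
time_s: 6.05
position: [0.4476, -0.0936, 0.3286]
ee_rot: [0.689, -0.158, 0.689, 0.158]
contact_force: [1.5, 0.9, -3.5]
gripper_width: 0.0284
time_s: 6.68
position: [0.4552, 0.0129, 0.3286]
ee_rot: [0.704, 0.064, 0.704, -0.064]
contact_force: [-0.1, -0.4, -3.5]
gripper_width: 0.0286
time_s: 7.05
position: [0.4555, 0.0125, 0.3284]
ee_rot: [0.704, 0.061, 0.704, -0.061]
contact_force: [0.2, 0.1, -2.7]
gripper_width: 0.0288
[0.45547383 0.01253868 0.32835404] -9.970774023545276 [ 0.028 -0.085  0.181  1.836  0.     1.772] [ 0.2   0.15 -2.73] 7.05
```

View pics/w3.png

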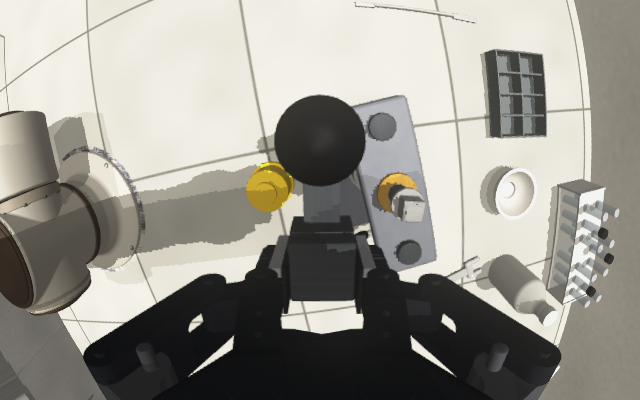

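The spindle's square end shows at (409,206), clear of the crank in the hand. I'll fit it.

Run:
```python
from h import *
import pickle
P=np.load("pics/w3.npy"); s,d,M=pickle.load(open("pics/w3.pkl","rb")); T=T_tool(s)
img=cv2.imread("pics/w3.png")
sub=P[170:250,370:440]; c=sub.reshape(-1,3); c=c[np.isfinite(c[:,2])]
print(np.percentile(c[:,2],[90,95,99,99.9]))
for lo,hi in [(.2535,.262),(.24,.262),(.215,.239),(.186,.197)]:
    q=c[(c[:,2]>lo)&(c[:,2]<hi)]; r=cv2.minAreaRect((q[:,:2]*1000).astype(np.float32)); print(lo,len(q),r,np.median(q,0))
# hub & ball in hand, tool frame
Pt=P@T[:3,:3]-T[:3,3]@T[:3,:3]
b=Pt[95:185,275:365].reshape(-1,3); b=b[(b[:,0]<-0.02)&(b[:,0]>-.08)]; 
A=np.c_[2*b,np.ones(len(b))]; sol=np.linalg.lstsq(A,(b**2).sum(1),rcond=None)[0]; print("ball tool",sol[:3]*1000,"r",np.sqrt(sol[3]+sol[:3]@sol[:3]))
h=Pt[225:300,285:360].reshape(-1,3); h=h[np.isfinite(h[:,0])]; print(np.percentile(h*1000,[1,10,50,90,99],axis=0))
cv2.imwrite("pics/w3c.png",cv2.resize(img[160:260,350:450],None,fx=6,fy=6,interpolation=cv2.INTER_CUBIC))
```

```text
[0.24587855 0.2538811  0.2555857  0.33429837]
0.2535 272 ((522.6644287109375, -1.507059097290039), (14.031363487243652, 14.377342224121094), 80.30018615722656) [ 0.52251111 -0.00152187  0.25447184]
0.24 582 ((522.47509765625, -1.498610496520996), (16.640592575073242, 16.905492782592773), 76.61923217773438) [0.52095134 0.00075564 0.25331839]
0.215 401 ((520.2401123046875, 1.8031139373779297), (27.476104736328125, 19.112972259521484), 34.33540725708008) [0.51638587 0.00574185 0.2344106 ]
0.186 2756 ((529.6715087890625, -23.582321166992188), (83.76830291748047, 69.04861450195312), 82.57421875) [ 0.51889215 -0.03380333  0.19343325]
ball tool [-42.29281898  60.17338772  -0.44041405] r 0.013542977882605948
[[ -31.14169768 -113.74401565  -17.09392538]
 [ -18.70683472   -9.46458611  -12.86541506]
 [ -17.47857818    6.07145633    0.3312016 ]
 [  -3.30712162   15.05805892   13.52680326]
 [ 326.66977096   15.53933491   47.92764235]]
```

View pics/w3c.png

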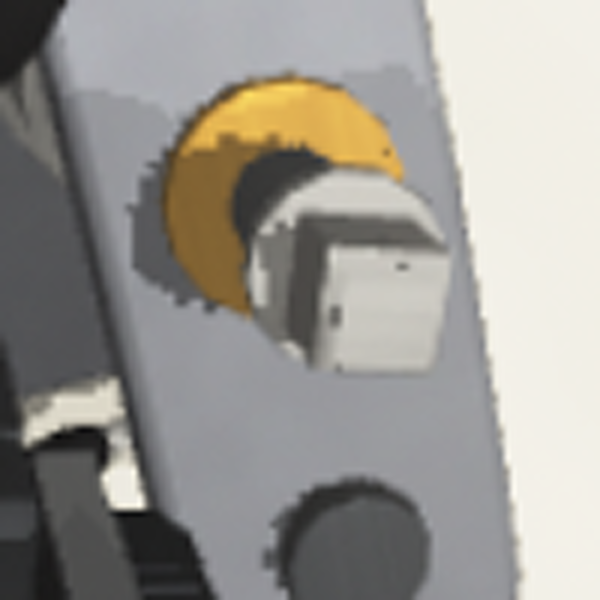

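Run:
```python
from h import *
import pickle
s,d,M=pickle.load(open("pics/w3.pkl","rb")); T=T_tool(s)
def ray(u,v,z):
    a=(u-d["cx"])/d["fx"];b=(v-d["cy"])/d["fy"];r=np.hypot(a,b);k=np.tan(r)/r
    D=M[:3,:3]@np.array([a*k,-b*k,-1]); o=M[:3,3]; return o+D*(z-o[2])/D[2]
C=[(332,245),(450,250),(437,372),(315,368)]
for z in (.2545,.2535):
    X=np.array([ray(350+u/6,160+v/6,z) for u,v in C])
    print(X[:,:2]*1000, X.mean(0)*1000)
    for i in range(4):
        e=X[(i+1)%4]-X[i]; print(np.hypot(*e[:2])*1000,np.degrees(np.arctan2(e[1],e[0]))%90)
t=T[:3,:3].T@(np.array([.5226,-.0013,.2556])-T[:3,3])*1000; print("spindle tool",t)
# reproject for check
img=cv2.imread("pics/w3.png")[160:260,350:450]; img=cv2.resize(img,None,fx=6,fy=6,interpolation=cv2.INTER_CUBIC)
for ang,col in((-10,(0,255,0)),(-6,(0,0,255))):
  for h,zz in((8,.2525),(6,.2555)):
    a=np.radians(ang+np.array([45,135,225,315])); pts=[proj(np.array([.5226+h*2**.5*np.cos(x)/1000,-.0014+h*2**.5*np.sin(x)/1000,zz]),d,M) for x in a]
    cv2.polylines(img,[((np.array(pts)-[350,160]+.5)*6).astype(np.int32)],True,col,1)
cv2.imwrite("pics/w3d.png",img)
```

```text
[[516.41255066   8.64592484]
 [531.37726217   5.33480999]
 [528.539214   -10.3171065 ]
 [512.80727139  -6.75590681]] [522.28407456  -0.77306962 254.5       ]
15.326645820365439 77.52365668863747
15.907136993815424 79.72263502084267
16.12997710739387 77.24506470190235
15.818168566929018 76.82534715054086
[[516.6445667    8.3056252 ]
 [531.68053899   4.97874308]
 [528.82897625 -10.74770661]
 [513.02211936  -7.16954877]] [522.54405032  -1.15822178 253.5       ]
15.399630105571607 77.52365668863749
15.982885532457063 79.72263502084259
16.206786793177194 77.24506470190227
15.893493444900303 76.82534715054086
spindle tool [72.75395815 -2.00744656 68.50849199]
```

View pics/w3d.png

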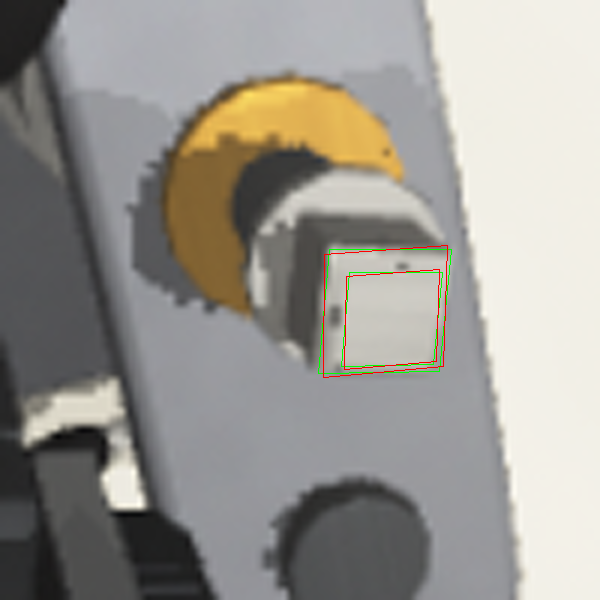

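```bash
python3 -m jog '[[0,-0.8,34.6,0,0,0],[0,-0.8,34.7,2.2,0,0],[25,0,0,0,0,0],[18,0,0,0,0,0],[0,0,0,0,0,0]]'
python3 -m jog '[[0,0,0,0,0,0],[0,0,0,0,0,0]]'
python3 look.py wrist w4; python3 look.py scene s4; python3 -c "
import cv2;i=cv2.imread('pics/s4.png')[80:260,260:440];cv2.imwrite('pics/s4c.png',cv2.resize(i,None,fx=3.3,fy=3.3,interpolation=cv2.INTER_CUBIC))"
```

```text
time_s: 7.72
position: [0.523, -0.0012, 0.284]
ee_rot: [0.702, 0.075, 0.704, -0.075]
contact_force: [-0.1, -0.3, -2.8]
gripper_width: 0.0286
time_s: 7.98
position: [0.5237, -0.0011, 0.2864]
ee_rot: [0.704, 0.076, 0.703, -0.075]
contact_force: [-0.2, -0.2, -3.2]
gripper_width: 0.0288
[ 0.52367068 -0.00106214  0.28635429] -12.258457648652136 [-0.002  0.045  0.224  1.748  0.     1.783] [-0.16 -0.25 -3.18] 7.975
[ 0.52365295 -0.00106563  0.28621752] -12.263508053910375 [-0.002  0.045  0.224  1.748  0.     1.783] [-0.27 -0.45 -2.94] 8.025
```

View pics/w4.png

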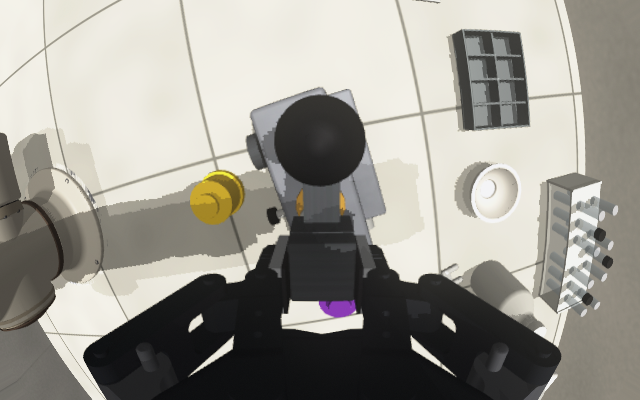

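View pics/s4c.png

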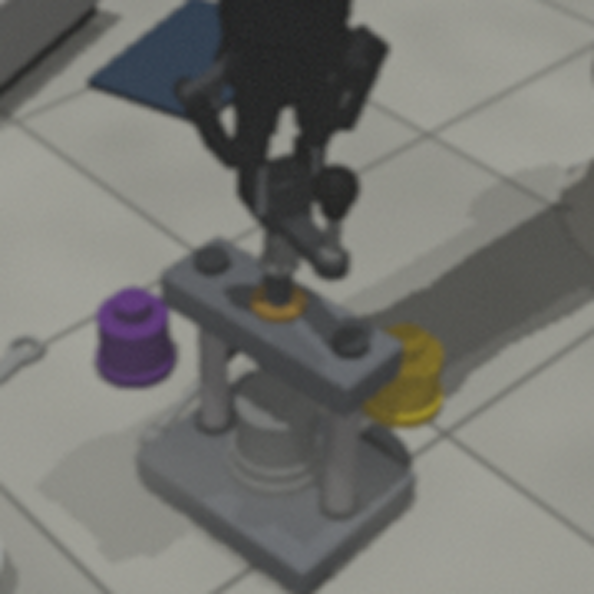

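The scene view shows the hub hanging just above the screw's square, with the spindle at (285,265) in the crop. I'll lower it gently.

```bash
python3 -m jog '[[4,0,0,0,0,0],[4,0,0,0,0,0],[2,0,0,0,0,0],[0,0,0,0,0,0]]'; python3 -m jog '[[2,0,0,0,0,0],[0,0,0,0,0,0]]';python3 -m jog '[[1.5,0,0,0,0,0],[0,0,0,0,0,0]]'
```

```text
time_s: 8.57
position: [0.5234, -0.0011, 0.2751]
ee_rot: [0.703, 0.076, 0.703, -0.076]
contact_force: [-0.0, -0.2, -2.4]
gripper_width: 0.0289
time_s: 8.82
position: [0.5234, -0.0011, 0.2732]
ee_rot: [0.703, 0.076, 0.703, -0.076]
contact_force: [0.0, -0.6, -3.1]
gripper_width: 0.0284
time_s: 9.07
position: [0.5235, -0.0011, 0.2717]
ee_rot: [0.703, 0.076, 0.703, -0.076]
contact_force: [-0.9, 0.4, -3.1]
gripper_width: 0.0283
```

```bash
python3 -m jog '[[1.5,0,0,0,0,0],[0,0,0,0,0,0]]'; python3 -m jog '[[1.5,0,0,0,0,0],[0,0,0,0,0,0]]';python3 -m jog '[[1.5,0,0,0,0,0],[0,0,0,0,0,0]]'
```

```text
time_s: 9.32
position: [0.5234, -0.0011, 0.2702]
ee_rot: [0.703, 0.076, 0.703, -0.076]
contact_force: [0.4, 0.0, -3.1]
gripper_width: 0.0286
time_s: 9.57
position: [0.5234, -0.0011, 0.2692]
ee_rot: [0.703, 0.076, 0.703, -0.076]
contact_force: [-1.9, -0.7, 0.8]
gripper_width: 0.0286
time_s: 9.82
position: [0.5232, -0.0013, 0.2669]
ee_rot: [0.703, 0.075, 0.703, -0.076]
contact_force: [-2.2, -2.7, -2.0]
gripper_width: 0.0287
```

```bash
python3 -m jog '[[1,-0.4,-0.3,0,0,0],[0,0,0,0,0,0]]'; python3 -m jog '[[1.5,0,0,0,0,0],[0,0,0,0,0,0]]';python3 -m jog '[[1.5,0,0,0,0,0],[0,0,0,0,0,0]]'; python3 -c "
from h import *; print(arm.sense()['ft_torque'])"
```

```text
time_s: 10.07
position: [0.5231, -0.0015, 0.266]
ee_rot: [0.703, 0.076, 0.703, -0.076]
contact_force: [-1.7, -1.7, -2.4]
gripper_width: 0.0285
time_s: 10.32
position: [0.5231, -0.0014, 0.2646]
ee_rot: [0.703, 0.076, 0.703, -0.076]
contact_force: [-1.7, -1.6, -3.5]
gripper_width: 0.0287
time_s: 10.58
position: [0.523, -0.0014, 0.2632]
ee_rot: [0.703, 0.076, 0.703, -0.076]
contact_force: [-0.7, -2.6, -2.6]
gripper_width: 0.0289
[-0.48727127  0.34722852 -0.06878818]
```

Sliding in freely, with low forces.

```bash
python3 -m jog '[[2,-0.3,-0.2,0,0,0],[2,0,0,0,0,0],[0,0,0,0,0,0]]'; python3 -m jog '[[1.5,0,0,0,0,0],[1,0,0,0,0,0],[0,0,0,0,0,0]]';python3 -m jog '[[1,0,0,0,0,0],[0,0,0,0,0,0]]'
```

```text
time_s: 10.95
position: [0.5228, -0.0016, 0.2589]
ee_rot: [0.703, 0.076, 0.703, -0.075]
contact_force: [-0.4, -0.9, -2.9]
gripper_width: 0.0285
time_s: 11.32
position: [0.5228, -0.0016, 0.2567]
ee_rot: [0.703, 0.076, 0.703, -0.076]
contact_force: [1.0, 0.7, -2.6]
gripper_width: 0.0286
time_s: 11.58
position: [0.5228, -0.0017, 0.2557]
ee_rot: [0.703, 0.076, 0.703, -0.076]
contact_force: [-0.1, -0.3, -2.3]
gripper_width: 0.0289
```

```bash
python3 -m jog '[[1,0,0,0,0,0],[0,0,0,0,0,0]]'; python3 -m jog '[[1,0,0,0,0,0],[0,0,0,0,0,0]]';python3 -m jog '[[1,0,0,0,0,0],[0,0,0,0,0,0]]'
```

```text
time_s: 11.82
position: [0.5228, -0.0017, 0.2547]
ee_rot: [0.703, 0.076, 0.703, -0.076]
contact_force: [-1.0, -0.4, -3.0]
gripper_width: 0.0293
time_s: 12.08
position: [0.5228, -0.0017, 0.2537]
ee_rot: [0.703, 0.076, 0.703, -0.076]
contact_force: [0.4, -0.5, -2.8]
gripper_width: 0.0291
time_s: 12.32
position: [0.5228, -0.0017, 0.2528]
ee_rot: [0.703, 0.076, 0.703, -0.076]
contact_force: [0.1, 0.1, -3.3]
gripper_width: 0.0288
```

```bash
python3 -m jog '[[1,0,0,0,0,0],[0,0,0,0,0,0]]'; python3 -m jog '[[1,0,0,0,0,0],[0,0,0,0,0,0]]'; python3 look.py scene s5; python3 -c "
import cv2;i=cv2.imread('pics/s5.png')[80:260,260:440];cv2.imwrite('pics/s5c.png',cv2.resize(i,None,fx=3.3,fy=3.3,interpolation=cv2.INTER_CUBIC))"
```

```text
time_s: 12.58
position: [0.5229, -0.0017, 0.2527]
ee_rot: [0.704, 0.076, 0.703, -0.076]
contact_force: [-2.2, -0.3, 5.6]
gripper_width: 0.0287
time_s: 12.82
position: [0.5229, -0.0017, 0.2527]
ee_rot: [0.704, 0.076, 0.702, -0.075]
contact_force: [-3.8, 0.6, 10.9]
gripper_width: 0.0287
[ 0.52288813 -0.00167035  0.2526627 ] -12.272589908079992 [-0.003  0.024  0.137  1.68   0.     1.782] [-3.79  0.57 10.9 ] 12.825
```

View pics/s5c.png

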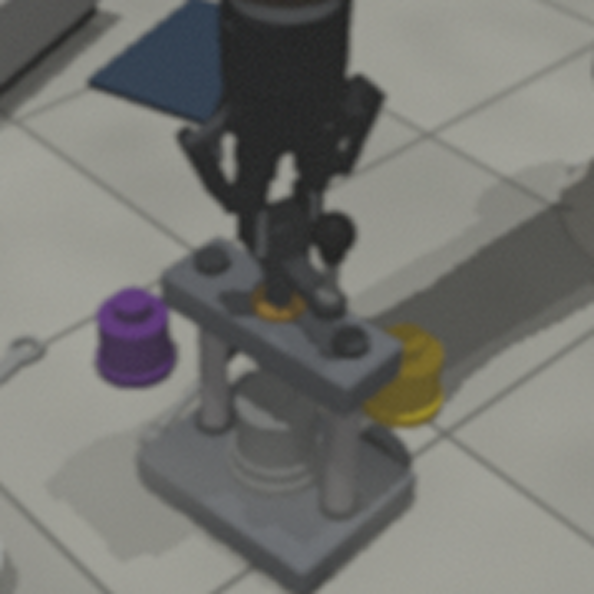

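The crank bottomed out on the shoulder (TCP z 0.2527, with Fz rising softly to about 11 N). I'll back off the pressure, release, rise and then take the ball.

```bash
python3 -m jog '[[-1.6,0,0,0,0,0],[0,0,0,0,0,0]]'; python3 -m jog '[[0,0,0,0,0,0],[0,0,0,0,0,0],[0,0,0,0,0,0],[0,0,0,0,0,0]]' 0.3; python3 -m jog '[[-20,0,0,0,0,0],[-40,0,0,0,0,0],[-35,0,0,0,0,0],[0,0,0,0,0,0],[0,0,0,0,0,0]]'; python3 look.py wrist w6
```

```text
time_s: 13.12
position: [0.5229, -0.0017, 0.2527]
ee_rot: [0.703, 0.076, 0.703, -0.076]
contact_force: [-1.6, 0.6, 5.1]
gripper_width: 0.0285
time_s: 13.62
position: [0.5229, -0.0017, 0.2523]
ee_rot: [0.703, 0.076, 0.703, -0.076]
contact_force: [0.0, 0.3, 0.4]
gripper_width: 0.0554
time_s: 14.25
position: [0.5229, -0.0017, 0.3467]
ee_rot: [0.703, 0.076, 0.703, -0.076]
contact_force: [-0.7, 0.1, 0.0]
gripper_width: 0.0556
[ 0.52293587 -0.00165601  0.34672217] -12.27050761375085 [-0.003  0.093  0.397  1.875  0.     1.782] [-0.71  0.09  0.03] 14.25
```

View pics/w6.png

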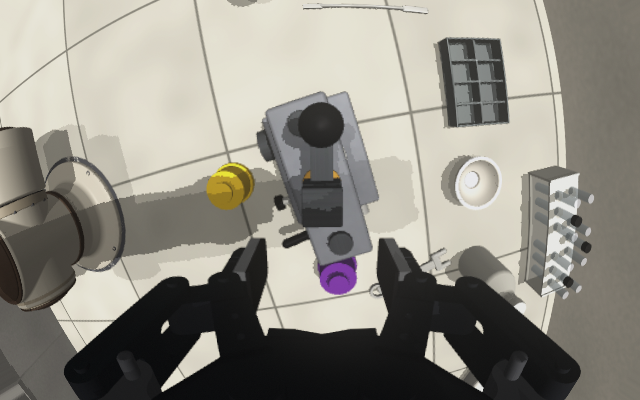

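```bash
cat > crank.py <<'E'
from h import *
import pickle,sys
n=sys.argv[1]; l,t,r,b=map(int,sys.argv[2:6])
P=np.load(f"pics/{n}.npy"); s,d,M=pickle.load(open(f"pics/{n}.pkl","rb")); T=T_tool(s)
c=P[t:b,l:r].reshape(-1,3); z0=float(sys.argv[6])
q=c[(c[:,2]>z0)&(c[:,2]<z0+.04)]
A=np.c_[2*q,np.ones(len(q))]; o=np.linalg.lstsq(A,(q**2).sum(1),rcond=None)[0]
print("ball",o[:3].round(4),"r",np.sqrt(o[3]+o[:3]@o[:3]).round(4),"tool",(T[:3,:3].T@(o[:3]-T[:3,3])*1000).round(1))
zh=z0-.024+.012
h=P[t:b+60,l-10:r+10].reshape(-1,3); h=h[(h[:,2]>zh-.006)&(h[:,2]<zh+.005)]
print("hubtop",len(h),np.median(h,0).round(4)); h=(h[:,:2]*1000).astype(np.float32); print(cv2.minAreaRect(h))
E
python3 crank.py w6 295 98 350 150 .285
```

```text
ball [0.5354 0.058  0.2942] r 0.0136 tool [52.5 61.  -0.5]
hubtop 948 [0.5247 0.0062 0.2704]
((524.473388671875, 5.768710613250732), (16.322860717773438, 29.69611358642578), 77.93683624267578)
```

```bash
python3 -m jog '[[0,30,0,0,0,0],[0,30.4,0,0,0,0],[30,0,0,0,0,0],[24,0,0,0,0,0],[7,0,0,0,0,0]]'; python3 -m jog '[[0,0,0,0,0,0],[0,0,0,0,0,0],[0,0,0,0,0,0],[0,0,0,0,0,0]]' -0.5 30;  python3 -m jog '[[0,0,0,0,0,0],[0,0,0,0,0,0]]' -1 50; python3 look.py wrist w7;python3 look.py scene s7; python3 -c "
import cv2;i=cv2.imread('pics/s7.png')[80:260,260:440];cv2.imwrite('pics/s7c.png',cv2.resize(i,None,fx=3.3,fy=3.3,interpolation=cv2.INTER_CUBIC))"
```

```text
time_s: 14.92
position: [0.5348, 0.0574, 0.284]
ee_rot: [0.702, 0.075, 0.704, -0.076]
contact_force: [0.3, 0.2, 0.6]
gripper_width: 0.0557
time_s: 15.42
position: [0.5359, 0.0574, 0.287]
ee_rot: [0.703, 0.076, 0.703, -0.075]
contact_force: [-0.0, 1.6, 1.7]
gripper_width: 0.0261
time_s: 15.68
position: [0.5359, 0.0576, 0.2869]
ee_rot: [0.703, 0.076, 0.703, -0.075]
contact_force: [0.8, 2.7, 4.2]
gripper_width: 0.0253
[0.53586084 0.05757138 0.28688081] -12.262912745664993 [0.107 0.083 0.265 1.752 0.    1.892] [0.8  2.66 4.25] 15.675
[0.53585447 0.05756739 0.28682875] -12.261824621419331 [0.107 0.083 0.265 1.752 0.    1.892] [-0.19  2.7   3.26] 15.725
```

View pics/w7.png

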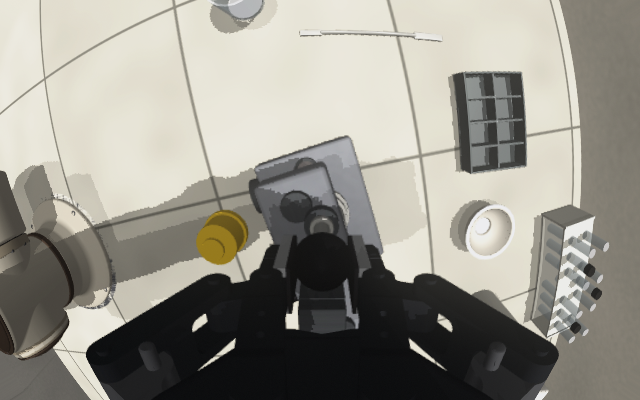

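View pics/s7c.png

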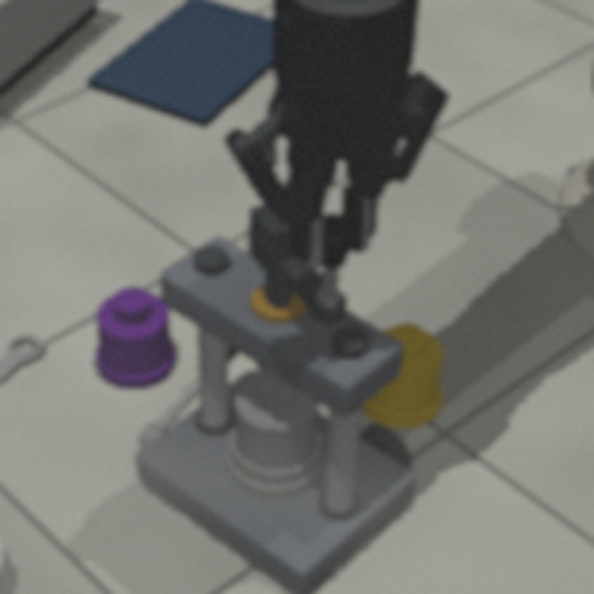

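The ball is held: it's at (320,262) between the pads, and the crank is upright on the spindle. I'll start winding clockwise with the tool's yaw fixed, in 20° steps.

```bash
cat > f.py <<'E'
from h import *
s=arm.sense(); c=np.array([.5229,-.0015]); p=s["position"]; r=p[:2]-c; F=s["contact_force"]
R_=np.hypot(*r); t=np.array([r[1],-r[0]])/R_
yaw=np.degrees(np.arctan2(r[1],r[0])); print("phi %.1f R %.2f z %.2f | Ftan(resist) %.2f Frad %.2f Fz %.2f | w %.1f t %.2f"%((77.7-yaw)%360,R_*1000,p[2]*1000,-F[:2]@t,F[:2]@r/R_,F[2],s["gripper_width"]*1000,s["time_s"]))
E
python3 f.py
python3 -m jog '[[0.5,-3.6,20.5,0,0,0],[0.6,-10.4,18,0,0,0],[0.5,-16,13.4,0,0,0]]' >/dev/null; python3 f.py;  python3 -m jog '[[0,0,0,0,0,0],[0,0,0,0,0,0]]'>/dev/null; python3 f.py
```

```text
phi 0.1 R 60.49 z 286.80 | Ftan(resist) 0.49 Frad 2.74 Fz 5.36 | w 25.6 t 15.78
phi 59.6 R 60.52 z 285.32 | Ftan(resist) 4.09 Frad -2.72 Fz 5.71 | w 24.9 t 16.15
phi 60.3 R 60.38 z 285.22 | Ftan(resist) -0.34 Frad 2.92 Fz 5.29 | w 25.4 t 16.40
```

```bash
python3 -m jog '[[0.6,-19.6,7.1,0,0,0],[0.5,-20.8,0,0,0,0],[0.6,-19.6,-7.1,0,0,0],[0.5,-16,-13.4,0,0,0],[0.6,-10.4,-18,0,0,0]]' >/dev/null; python3 f.py
python3 -m jog '[[0.5,-3.6,-20.5,0,0,0],[0.6,3.6,-20.5,0,0,0],[0.5,10.4,-18,0,0,0],[0.6,16,-13.4,0,0,0],[0.5,19.6,-7.1,0,0,0]]' >/dev/null; python3 f.py
```

```text
phi 159.4 R 61.76 z 282.93 | Ftan(resist) 5.23 Frad 3.23 Fz 5.06 | w 25.2 t 17.02
phi 259.4 R 61.11 z 280.50 | Ftan(resist) 4.15 Frad -0.79 Fz 5.68 | w 24.9 t 17.65
```

```bash
python3 -m jog '[[0.6,20.8,0,0,0,0],[0.5,19.6,7.1,0,0,0],[0.6,16,13.4,0,0,0],[0.5,10.4,18,0,0,0],[0.6,3.6,20.5,0,0,0]]' >/dev/null; python3 f.py;  python3 -m jog '[[0,0,0,0,0,0]]'>/dev/null; python3 f.py; python3 look.py wrist w8
```

```text
phi 359.7 R 60.54 z 276.77 | Ftan(resist) 4.32 Frad -4.96 Fz 3.07 | w 25.1 t 18.27
phi 0.8 R 60.74 z 276.25 | Ftan(resist) -0.47 Frad 2.24 Fz 4.93 | w 25.4 t 18.40
[0.53669186 0.05765211 0.27625195] -12.260757173077042 [0.107 0.08  0.241 1.732 0.    1.892] [0.97 2.08 4.93] 18.4
```

View pics/w8.png

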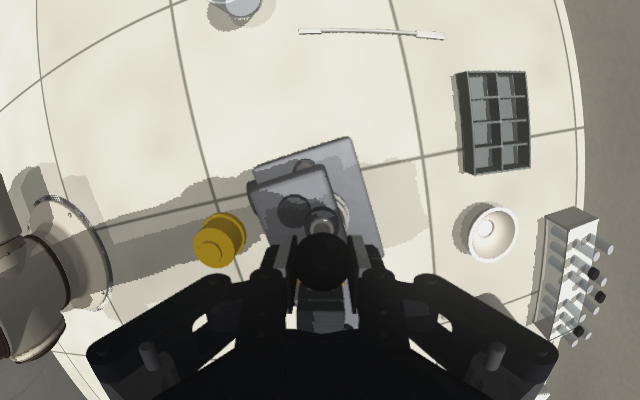

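```bash
python3 -m jog '[[0.5,-3.6,20.5,0,0,0],[0.6,-10.4,18,0,0,0],[0.5,-16,13.4,0,0,0],[0.6,-19.6,7.1,0,0,0],[0.5,-20.8,0,0,0,0]]' >/dev/null; python3 f.py
python3 -m jog '[[0.6,-19.6,-7.1,0,0,0],[0.5,-16,-13.4,0,0,0]]' >/dev/null; python3 f.py
python3 -m jog '[[0.6,-10.4,-18,0,0,0],[0.5,-3.6,-20.5,0,0,0]]' >/dev/null; python3 f.py
```

```text
phi 99.7 R 60.95 z 274.46 | Ftan(resist) 4.11 Frad 0.34 Fz 4.83 | w 24.9 t 19.07
phi 139.6 R 61.65 z 273.47 | Ftan(resist) 4.18 Frad 4.16 Fz 2.95 | w 25.2 t 19.32
phi 179.3 R 61.86 z 272.54 | Ftan(resist) 4.82 Frad 3.66 Fz 4.66 | w 25.1 t 19.57
```

```bash
python3 -m jog '[[0.6,3.6,-20.5,0,0,0],[0.5,10.4,-18,0,0,0]]' >/dev/null; python3 f.py
python3 -m jog '[[0.6,16,-13.4,0,0,0],[0.5,19.6,-7.1,0,0,0]]' >/dev/null; python3 f.py
```

```text
phi 219.2 R 61.60 z 271.65 | Ftan(resist) 3.85 Frad 0.73 Fz 5.39 | w 25.3 t 19.82
phi 259.4 R 61.12 z 270.53 | Ftan(resist) 4.62 Frad -1.79 Fz 4.05 | w 25.1 t 20.07
```

```bash
python3 -m jog '[[0.3,10.4,-0.9,0,0,0],[0.3,10.4,0.9,0,0,0]]' >/dev/null; python3 f.py
python3 -m jog '[[0.3,10.1,2.7,0,0,0],[0.3,9.5,4.4,0,0,0]]' >/dev/null; python3 f.py
python3 -m jog '[[0.3,8.6,6,0,0,0],[0.3,7.4,7.4,0,0,0]]' >/dev/null; python3 f.py
python3 -m jog '[[0.3,6,8.6,0,0,0],[0.3,4.4,9.5,0,0,0]]' >/dev/null; python3 f.py
```

```text
phi 279.7 R 60.70 z 269.80 | Ftan(resist) 3.98 Frad 2.44 Fz 8.09 | w 24.8 t 20.32
phi 299.7 R 60.53 z 269.07 | Ftan(resist) 4.06 Frad 1.44 Fz 7.79 | w 25.3 t 20.57
phi 319.7 R 60.40 z 268.29 | Ftan(resist) 4.79 Frad 0.89 Fz 6.41 | w 25.0 t 20.82
phi 339.7 R 60.29 z 267.54 | Ftan(resist) 3.96 Frad 0.24 Fz 5.87 | w 25.3 t 21.07
```

```bash
python3 -m jog '[[0.3,2.7,10.1,0,0,0],[0.3,0.9,10.4,0,0,0]]' >/dev/null; python3 f.py
python3 look.py scene s9; python3 -c "
import cv2;i=cv2.imread('pics/s9.png')[150:240,290:400];cv2.imwrite('pics/s9c.png',cv2.resize(i,None,fx=6,fy=6,interpolation=cv2.INTER_CUBIC))"
```

```text
phi 359.7 R 60.23 z 266.87 | Ftan(resist) 4.43 Frad 0.59 Fz 5.83 | w 25.2 t 21.32
[0.53539512 0.05741733 0.26686602] -12.258819325743445 [0.107 0.072 0.214 1.713 0.    1.891] [-4.21  1.5   5.83] 21.325
```

View pics/s9c.png

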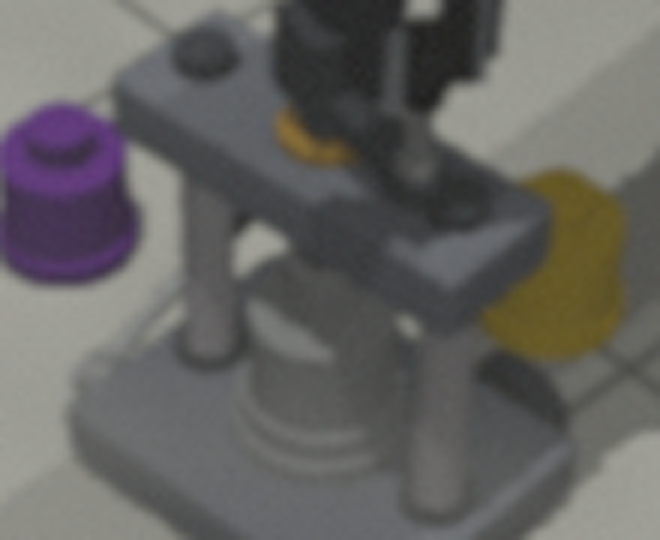

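The pad is hidden behind the crosshead and the die stands upright. I'll carry on in 20° calls and feel for contact.

```bash
python3 -m jog '[[0.3,-0.9,10.4,0,0,0],[0.2,-2.7,10.1,0,0,0]]' >/dev/null; python3 f.py
python3 -m jog '[[0.3,-4.4,9.5,0,0,0],[0.2,-6,8.6,0,0,0]]' >/dev/null; python3 f.py
```

```text
phi 19.6 R 60.26 z 266.26 | Ftan(resist) 3.65 Frad 0.41 Fz 5.31 | w 25.1 t 21.62
phi 39.6 R 60.27 z 265.78 | Ftan(resist) 4.52 Frad -0.08 Fz 5.82 | w 25.2 t 21.88
```

```bash
python3 -m jog '[[0.3,-7.4,7.4,0,0,0]]' >/dev/null; python3 f.py
python3 -m jog '[[0.3,-8.6,6,0,0,0]]' >/dev/null; python3 f.py
python3 -m jog '[[0.3,-9.5,4.4,0,0,0]]' >/dev/null; python3 f.py
```

```text
phi 49.6 R 60.28 z 265.51 | Ftan(resist) 4.26 Frad 0.26 Fz 7.01 | w 25.3 t 22.00
phi 59.6 R 60.32 z 265.37 | Ftan(resist) 4.99 Frad 0.34 Fz 7.13 | w 25.1 t 22.12
phi 69.5 R 60.36 z 265.16 | Ftan(resist) 6.37 Frad 0.25 Fz 6.24 | w 25.0 t 22.25
```

Contact is coming up (6.4 N). I'll go on in small steps.

```bash
python3 -m jog '[[0.1,-3,1,0,0,0]]' >/dev/null; python3 f.py
python3 -m jog '[[0,0,0,0,0,0]]' >/dev/null; python3 f.py
```

```text
phi 72.4 R 60.33 z 265.15 | Ftan(resist) 7.49 Frad 1.25 Fz 8.70 | w 24.8 t 22.38
phi 72.3 R 60.32 z 265.17 | Ftan(resist) 5.66 Frad 0.95 Fz 7.14 | w 25.0 t 22.50
```

```bash
python3 -m jog '[[0.1,-2,0.6,0,0,0]]' >/dev/null; python3 f.py
python3 -m jog '[[0.1,-1.6,0.4,0,0,0]]' >/dev/null; python3 f.py
```

```text
phi 73.8 R 60.32 z 265.18 | Ftan(resist) 8.29 Frad 1.56 Fz 7.74 | w 25.4 t 22.62
phi 75.3 R 60.34 z 265.16 | Ftan(resist) 8.87 Frad 1.03 Fz 9.18 | w 25.0 t 22.75
```

```bash
python3 -m jog '[[0,0,0,0,0,0]]' >/dev/null; python3 f.py
python3 -m jog '[[0,-0.8,0.2,0,0,0]]' >/dev/null; python3 f.py
python3 -m jog '[[0,0,0,0,0,0]]' >/dev/null; python3 f.py
```

```text
phi 75.4 R 60.32 z 265.15 | Ftan(resist) 7.79 Frad 1.45 Fz 8.27 | w 25.0 t 22.88
phi 76.0 R 60.32 z 265.15 | Ftan(resist) 8.30 Frad 1.72 Fz 8.64 | w 25.4 t 23.00
phi 76.0 R 60.34 z 265.16 | Ftan(resist) 8.10 Frad 1.31 Fz 8.54 | w 25.3 t 23.12
```

```bash
python3 -m jog '[[0,-0.8,0.2,0,0,0]]' >/dev/null; python3 f.py
python3 -m jog '[[0,0,0,0,0,0]]' >/dev/null; python3 f.py
python3 -m jog '[[-1,1,-0.3,0,0,0],[0,0,0,0,0,0]]' >/dev/null; python3 f.py
```

```text
phi 76.7 R 60.36 z 265.15 | Ftan(resist) 9.67 Frad 2.82 Fz 8.97 | w 24.9 t 23.25
phi 76.8 R 60.32 z 265.13 | Ftan(resist) 8.34 Frad 2.11 Fz 7.69 | w 25.2 t 23.38
phi 76.2 R 60.12 z 265.38 | Ftan(resist) 6.16 Frad 1.45 Fz 4.45 | w 25.4 t 23.62
```

```bash
python3 -m jog '[[0,0,0,0,0,0],[0,0,0,0,0,0],[0,0,0,0,0,0],[0,0,0,0,0,0]]' 0.3; python3 f.py
python3 -m jog '[[-20,0,0,0,0,0],[-40,0,0,0,0,0],[-20,0,0,0,0,0],[0,0,0,0,0,0],[0,0,0,0,0,0]]'; python3 look.py wrist w10;python3 look.py scene s10; python3 look.py top t10; python3 -c "
import cv2;i=cv2.imread('pics/s10.png')[130:240,280:410];cv2.imwrite('pics/s10c.png',cv2.resize(i,None,fx=5,fy=5,interpolation=cv2.INTER_CUBIC))"
```

```text
time_s: 24.12
position: [0.5829, -0.0009, 0.2651]
ee_rot: [0.703, 0.076, 0.703, -0.076]
contact_force: [-0.4, -0.1, 0.7]
gripper_width: 0.0555
phi 77.1 R 60.04 z 265.06 | Ftan(resist) -0.05 Frad -0.36 Fz 0.74 | w 55.5 t 24.12
time_s: 24.75
position: [0.583, -0.0008, 0.344]
ee_rot: [0.703, 0.076, 0.703, -0.076]
contact_force: [0.0, 0.6, 0.1]
gripper_width: 0.0557
[ 0.58303121 -0.00078578  0.3439993 ] -12.275856318620292 [-1.000e-03  2.470e-01  5.680e-01  1.893e+00 -0.000e+00  1.784e+00] [0.03 0.64 0.11] 24.75
[ 0.58288504 -0.00077186  0.34382015] -12.275945688684397 [-1.000e-03  2.470e-01  5.670e-01  1.893e+00 -0.000e+00  1.784e+00] [-0.15  0.15 -0.04] 24.8
[ 0.58279639 -0.00078969  0.3438533 ] -12.277571240969266 [-1.000e-03  2.470e-01  5.670e-01  1.893e+00 -0.000e+00  1.784e+00] [ 0.48 -0.26 -0.36] 24.85
```

View pics/w10.png

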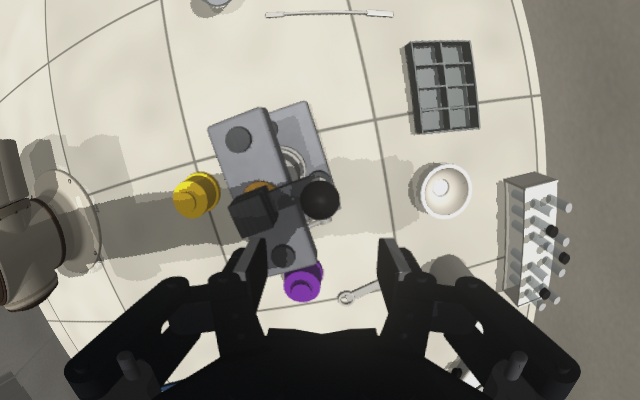

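View pics/s10c.png

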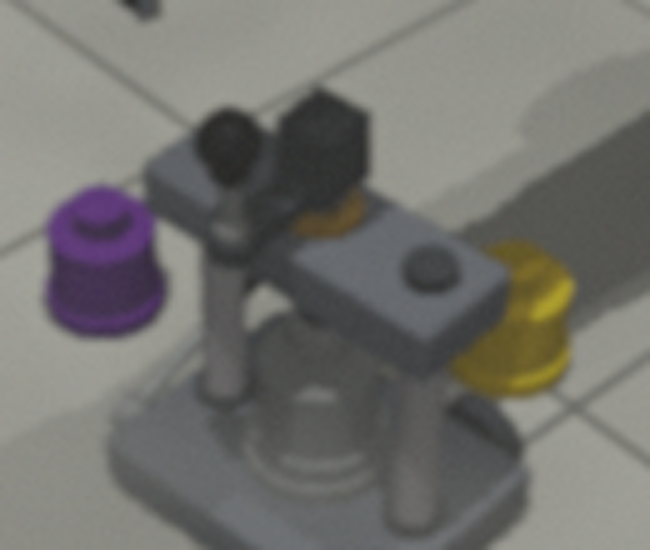

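```bash
python3 crank.py w10 298 175 342 222 .262
python3 - <<'E'
from h import *
P=np.load("pics/w10.npy"); c=P[180:245,225:280].reshape(-1,3); q=c[(c[:,2]>.240)&(c[:,2]<.256)]
A=np.c_[q[:,:2]-q[:,:2].mean(0),np.ones(len(q))]
# top face only
med=np.median(q[:,2]); m=abs(q[:,2]-med)<.003; o=np.linalg.lstsq(A[m],q[m,2],rcond=None)[0]; print(len(q),m.sum(),med,"slope deg",np.degrees(o[:2]),cv2.minAreaRect((q[m][:,:2]*1000).astype(np.float32)))
P6=np.load("pics/w6.npy"); c=P6[170:235,295:350].reshape(-1,3); q=c[(c[:,2]>.262)&(c[:,2]<.279)]; med=np.median(q[:,2]); m=abs(q[:,2]-med)<.003
A=np.c_[q[:,:2]-q[:,:2].mean(0),np.ones(len(q))];o=np.linalg.lstsq(A[m],q[m,2],rcond=None)[0]; print("before",med,np.degrees(o[:2]),cv2.minAreaRect((q[m][:,:2]*1000).astype(np.float32)))
# top-camera
P0=np.load("pics/t10.npy"); 
img=cv2.imread("pics/t10.png"); cv2.imwrite("pics/t10c.png",cv2.resize(img[100:300,170:450],None,fx=2.8,fy=2.8,interpolation=cv2.INTER_CUBIC))
E
```

```text
ball [0.5832 0.0075 0.272 ] r 0.0136 tool [72.   8.1 -1.5]
hubtop 0 [nan nan nan]
((0.0, 0.0), (0.0, 0.0), 0.0)
1355 1249 0.24885980164501972 slope deg [-1.73080041 -0.84787869] ((523.3068237304688, -1.3440437316894531), (30.37151527404785, 30.14327049255371), 8.132061004638672)
before 0.2704535698773538 [-0.32847669 -1.14272319] ((523.18994140625, -0.5476303100585938), (29.2130126953125, 29.82607078552246), 77.93683624267578)
  return _methods._mean(a, axis=axis, dtype=dtype,
  ret = um.true_divide(
```

View pics/t10c.png

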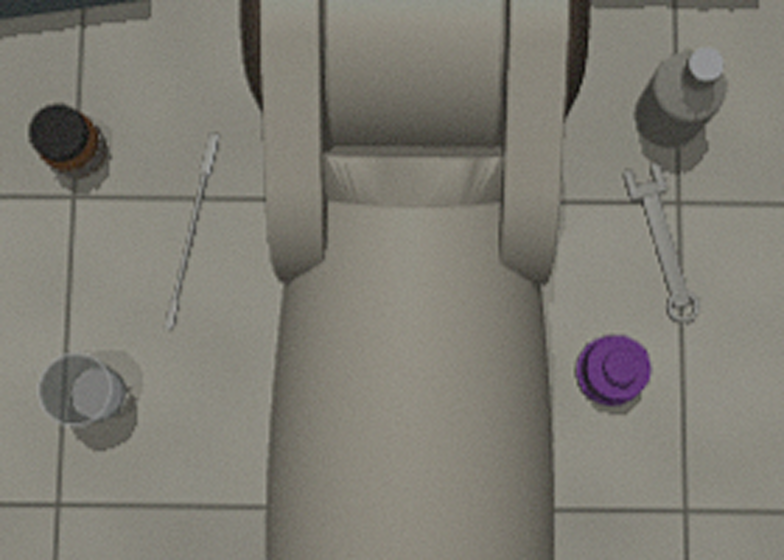

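The heights agree: both ball and hub top are 22 mm lower, which matches 2.2 turns, and the hub is level, so the crank is home. But the crank now sits at yaw 8°, while the tool released it at about 1°. It may be socket play, a slip or recoil, so I'll regrasp the ball and feel how firm the screw is.

```bash
python3 -m jog '[[30,7.5,-0.9,0,0,0],[30,0,0,0,0,0],[19,0,0,0,0,0],[0,0,0,0,0,0]]' | head -2;python3 -m jog '[[0,0,0,0,0,0],[0,0,0,0,0,0],[0,0,0,0,0,0],[0,0,0,0,0,0]]' -0.5 30 >/dev/null; python3 f.py;  python3 -m jog '[[0,0,0,0,0,0],[0,0,0,0,0,0]]' -1 70 >/dev/null; python3 f.py; python3 look.py wrist w11
```

```text
time_s: 25.4
position: [0.5829, 0.0068, 0.2643]
phi 69.9 R 61.67 z 266.87 | Ftan(resist) 0.83 Frad -0.30 Fz 3.79 | w 25.9 t 25.90
phi 69.9 R 61.75 z 266.97 | Ftan(resist) 0.76 Frad 0.88 Fz 6.16 | w 24.4 t 26.15
[0.58407591 0.00688953 0.26697385] -12.268342162148402 [0.012 0.182 0.336 1.723 0.    1.797] [0.76 0.88 6.16] 26.15
```

View pics/w11.png

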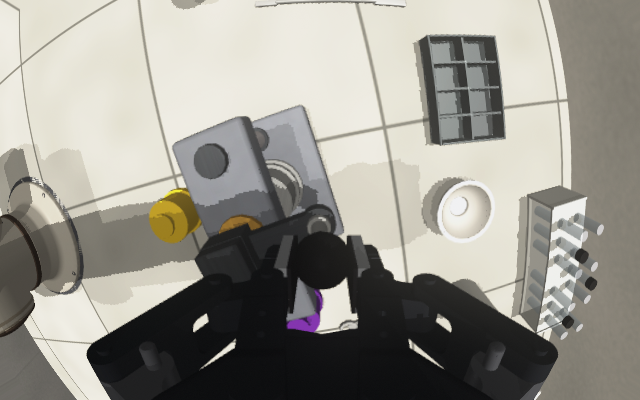

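```bash
python3 -m jog '[[0,-1,0.4,0,0,0]]' >/dev/null; python3 f.py
python3 -m jog '[[0,-1,0.4,0,0,0]]' >/dev/null; python3 f.py
python3 -m jog '[[0,-1,0.3,0,0,0]]' >/dev/null; python3 f.py
python3 -m jog '[[0,-1,0.3,0,0,0]]' >/dev/null; python3 f.py
```

```text
phi 70.7 R 61.73 z 267.01 | Ftan(resist) 3.54 Frad -0.24 Fz 6.24 | w 24.5 t 26.32
phi 71.5 R 61.67 z 267.04 | Ftan(resist) 4.74 Frad -0.60 Fz 7.42 | w 24.2 t 26.45
phi 72.2 R 61.65 z 267.05 | Ftan(resist) 5.67 Frad 0.03 Fz 6.78 | w 24.3 t 26.57
phi 72.9 R 61.65 z 267.11 | Ftan(resist) 7.48 Frad -0.27 Fz 7.39 | w 24.3 t 26.70
```

```bash
python3 -m jog '[[0,-0.7,0.2,0,0,0]]' >/dev/null; python3 f.py
python3 -m jog '[[0,0,0,0,0,0]]' >/dev/null; python3 f.py; python3 look.py wrist w12
python3 - <<'E'
from h import *
for n in ("w11","w12"):
    P=np.load(f"pics/{n}.npy"); c=P[205:300,180:275].reshape(-1,3); q=c[(c[:,2]>.240)&(c[:,2]<.256)]
    med=np.median(q[:,2]); m=abs(q[:,2]-med)<.003
    print(n,len(q),med,cv2.minAreaRect((q[m][:,:2]*1000).astype(np.float32)))
E
python3 -c "
import cv2,numpy as np
a=cv2.imread('pics/w11.png')[190:310,180:360];b=cv2.imread('pics/w12.png')[190:310,180:360]
cv2.imwrite('pics/c12.png',cv2.resize(np.hstack([a,b]),None,fx=2.2,fy=2.2))"
```

```text
phi 73.4 R 61.61 z 267.13 | Ftan(resist) 8.06 Frad -0.77 Fz 7.42 | w 24.3 t 26.82
phi 73.4 R 61.62 z 267.10 | Ftan(resist) 8.68 Frad -0.17 Fz 7.11 | w 24.3 t 26.95
[0.58434641 0.00310535 0.26709962] -12.217147691857479 [0.004 0.184 0.338 1.724 0.003 1.788] [-0.82  8.64  7.11] 26.95
w11 1635 0.24870816878290455 ((523.7816772460938, 1.5471725463867188), (30.30070686340332, 24.041828155517578), 8.038656234741211)
w12 1904 0.24878883337466376 ((523.88134765625, -0.44626331329345703), (30.509685516357422, 26.91754913330078), 5.270158767700195)
```

View pics/c12.png

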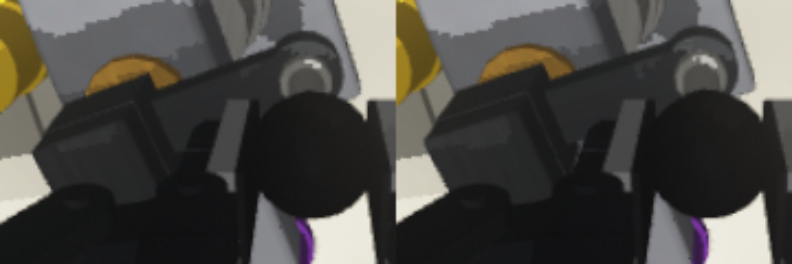

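```bash
python3 -m jog '[[0,-0.7,0.2,0,0,0]]' >/dev/null; python3 f.py
python3 -m jog '[[0,0,0,0,0,0]]' >/dev/null; python3 f.py
```

```text
phi 74.0 R 61.59 z 267.09 | Ftan(resist) 7.34 Frad 0.02 Fz 6.16 | w 24.4 t 27.12
phi 74.0 R 61.62 z 267.10 | Ftan(resist) 8.12 Frad -0.48 Fz 7.85 | w 24.3 t 27.25
```

```bash
python3 -m jog '[[0,-1,0.3,0,0,0]]' >/dev/null; python3 f.py
python3 -m jog '[[0,0,0,0,0,0]]' >/dev/null; python3 f.py
python3 -m jog '[[0,-1,0.3,0,0,0]]' >/dev/null; python3 f.py
python3 -m jog '[[0,0,0,0,0,0]]' >/dev/null; python3 f.py
```

```text
phi 74.9 R 61.60 z 267.10 | Ftan(resist) 8.37 Frad -0.50 Fz 6.19 | w 24.5 t 27.38
phi 74.9 R 61.62 z 267.07 | Ftan(resist) 7.37 Frad -0.54 Fz 7.34 | w 24.5 t 27.50
phi 75.8 R 61.65 z 267.09 | Ftan(resist) 8.13 Frad -0.56 Fz 7.56 | w 24.4 t 27.62
phi 75.9 R 61.66 z 267.07 | Ftan(resist) 7.93 Frad -1.65 Fz 6.42 | w 24.5 t 27.75
```

```bash
python3 look.py wrist w13
python3 - <<'E'
from h import *
for n in ("w11","w12","w13"):
    P=np.load(f"pics/{n}.npy"); c=P[205:300,180:275].reshape(-1,3); q=c[(c[:,2]>.240)&(c[:,2]<.256)]
    med=np.median(q[:,2]); m=abs(q[:,2]-med)<.003
    r=cv2.minAreaRect((q[m][:,:2]*1000).astype(np.float32)); print(n,len(q),med,r)
E
python3 -c "
import cv2,numpy as np
a=cv2.imread('pics/w12.png')[190:310,180:360];b=cv2.imread('pics/w13.png')[190:310,180:360]
cv2.imwrite('pics/c13.png',cv2.resize(np.hstack([a,b]),None,fx=2.2,fy=2.2))"
```

```text
[5.84525167e-01 4.74632351e-04 2.67069775e-01] -12.210280067025968 [-1.000e-03  1.840e-01  3.380e-01  1.724e+00  3.000e-03  1.783e+00] [-1.9   7.87  6.42] 27.75
w11 1635 0.24870816878290455 ((523.7816772460938, 1.5471725463867188), (30.30070686340332, 24.041828155517578), 8.038656234741211)
w12 1904 0.24878883337466376 ((523.88134765625, -0.44626331329345703), (30.509685516357422, 26.91754913330078), 5.270158767700195)
w13 2105 0.2487368560081657 ((524.004638671875, -1.8311023712158203), (30.52732276916504, 29.025413513183594), 3.1708834171295166)
```

View pics/c13.png

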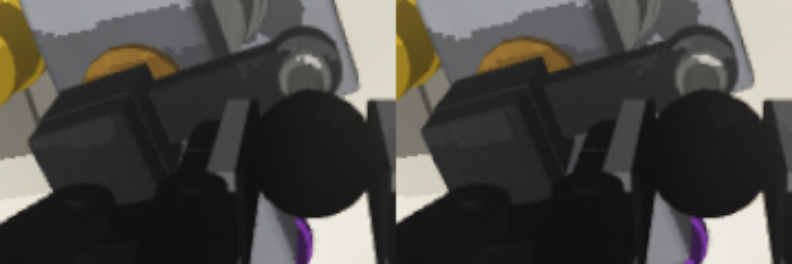

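```bash
cat > f5.py <<'E'
from h import *
for i in range(1):
    pass
E
python3 -m jog '[[-0.6,-1,0.2,0,0,0]]' >/dev/null; python3 f.py
python3 -m jog '[[0,-1,0.2,0,0,0]]' >/dev/null; python3 f.py
python3 -m jog '[[0,0,0,0,0,0]]' >/dev/null; python3 f.py
python3 -m jog '[[0,0,0,0,0,0]]' >/dev/null; python3 f.py
```

```text
phi 76.7 R 61.46 z 267.34 | Ftan(resist) 9.19 Frad -1.83 Fz 3.17 | w 24.3 t 27.93
phi 77.6 R 61.54 z 267.23 | Ftan(resist) 8.22 Frad -1.97 Fz 4.61 | w 24.7 t 28.05
phi 77.7 R 61.53 z 267.23 | Ftan(resist) 8.95 Frad -1.03 Fz 2.81 | w 24.7 t 28.18
phi 77.7 R 61.52 z 267.21 | Ftan(resist) 8.71 Frad -0.91 Fz 4.16 | w 24.2 t 28.30
```

A steady 8.8 N or so. I'll open without pulling back and see whether the crank stays put.

```bash
python3 look.py wrist w14
python3 -m jog '[[0,0,0,0,0,0],[0,0,0,0,0,0],[0,0,0,0,0,0],[0,0,0,0,0,0]]' 0.3 >/dev/null; python3 f.py; python3 look.py wrist w15
python3 - <<'E'
from h import *
for n in ("w13","w14","w15"):
    P=np.load(f"pics/{n}.npy"); c=P[205:300,180:275].reshape(-1,3); q=c[(c[:,2]>.240)&(c[:,2]<.256)]
    med=np.median(q[:,2]); m=abs(q[:,2]-med)<.003
    r=cv2.minAreaRect((q[m][:,:2]*1000).astype(np.float32)); print(n,len(q),med,r)
E
python3 -c "
import cv2,numpy as np
a=cv2.imread('pics/w14.png')[190:310,180:360];b=cv2.imread('pics/w15.png')[190:310,180:360]
cv2.imwrite('pics/c15.png',cv2.resize(np.hstack([a,b]),None,fx=2.2,fy=2.2))"
```

```text
[ 0.58441862 -0.00145562  0.26721409] -12.203734944166506 [-0.004  0.185  0.339  1.725  0.003  1.78 ] [-0.92  8.7   4.16] 28.3
phi 79.2 R 61.58 z 266.69 | Ftan(resist) -0.17 Frad -0.11 Fz -0.65 | w 55.5 t 28.85
[ 0.58446144 -0.00316202  0.2666891 ] -12.286322949163386 [-0.005  0.185  0.339  1.725 -0.     1.78 ] [-0.12 -0.17 -0.65] 28.85
w13 2105 0.2487368560081657 ((524.004638671875, -1.8311023712158203), (30.52732276916504, 29.025413513183594), 3.1708834171295166)
w14 2230 0.24874612282575223 ((524.1307373046875, -2.8659896850585938), (30.131065368652344, 31.114137649536133), 3.006930112838745)
w15 1756 0.24904058748241203 ((523.3773193359375, 1.3476371765136719), (30.664731979370117, 25.245845794677734), 10.040300369262695)
```

View pics/c15.png

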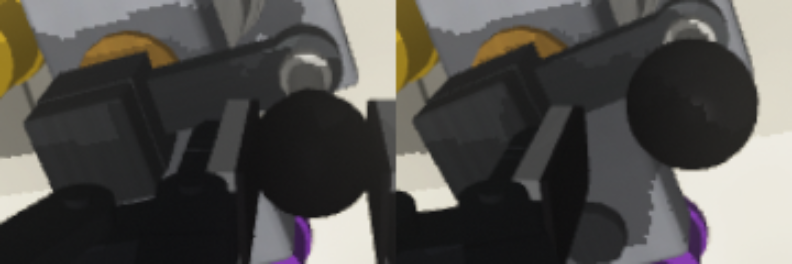

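On release the crank swings back about 8°. That could be socket play (±5° geometrically) plus some screw relaxation, although re-testing took about 8 N to get it turning again. I'll take it once more to a little over 9 N and then ease the load off slowly before opening.

```bash
python3 crank.py w15 290 205 352 272 .262
```

```text
ball [0.584  0.0096 0.2711] r 0.0135 tool [-4.4 12.3 -3.2]
hubtop 0 [nan nan nan]
((0.0, 0.0), (0.0, 0.0), 0.0)
  return _methods._mean(a, axis=axis, dtype=dtype,
  ret = um.true_divide(
```

```bash
python3 -m jog '[[0,11.8,-2.7,0,0,0],[0,0,0,0,0,0]]' >/dev/null;python3 -m jog '[[0,0,0,0,0,0],[0,0,0,0,0,0],[0,0,0,0,0,0],[0,0,0,0,0,0]]' -0.5 30 >/dev/null; python3 f.py;  python3 -m jog '[[0,0,0,0,0,0],[0,0,0,0,0,0]]' -1 70 >/dev/null; python3 f.py
python3 -m jog '[[0,-1,0.3,0,0,0]]' >/dev/null; python3 f.py
python3 -m jog '[[0,-1,0.3,0,0,0]]' >/dev/null; python3 f.py
python3 -m jog '[[0,-1,0.3,0,0,0]]' >/dev/null; python3 f.py
python3 -m jog '[[0,-1,0.3,0,0,0]]' >/dev/null; python3 f.py
python3 -m jog '[[0,-1,0.3,0,0,0]]' >/dev/null; python3 f.py
```

```text
phi 68.0 R 62.27 z 266.82 | Ftan(resist) 1.26 Frad -1.56 Fz 0.10 | w 26.0 t 29.65
phi 67.9 R 62.36 z 266.89 | Ftan(resist) 0.14 Frad -0.37 Fz 1.30 | w 24.3 t 29.90
phi 68.8 R 62.29 z 266.93 | Ftan(resist) 0.95 Frad -1.11 Fz 3.42 | w 24.1 t 30.02
phi 69.7 R 62.20 z 267.02 | Ftan(resist) 1.45 Frad -0.58 Fz 3.77 | w 24.4 t 30.15
phi 70.5 R 62.16 z 267.04 | Ftan(resist) 4.04 Frad -0.72 Fz 4.17 | w 24.5 t 30.27
phi 71.4 R 62.11 z 267.07 | Ftan(resist) 5.69 Frad -0.14 Fz 4.83 | w 24.3 t 30.40
phi 72.2 R 62.08 z 267.11 | Ftan(resist) 6.43 Frad -1.63 Fz 5.89 | w 24.3 t 30.52
```

```bash
python3 -m jog '[[0,-1,0.3,0,0,0]]' >/dev/null; python3 f.py
python3 -m jog '[[0,-1,0.3,0,0,0]]' >/dev/null; python3 f.py
python3 -m jog '[[0,-1,0.3,0,0,0]]' >/dev/null; python3 f.py
python3 -m jog '[[0,-1,0.3,0,0,0]]' >/dev/null; python3 f.py
```

```text
phi 73.0 R 62.08 z 267.15 | Ftan(resist) 7.83 Frad -1.34 Fz 5.32 | w 24.1 t 30.65
phi 73.8 R 62.04 z 267.13 | Ftan(resist) 7.66 Frad -1.90 Fz 5.30 | w 24.4 t 30.77
phi 74.7 R 62.08 z 267.13 | Ftan(resist) 9.02 Frad -1.55 Fz 5.98 | w 24.4 t 30.90
phi 75.6 R 62.08 z 267.11 | Ftan(resist) 9.07 Frad -1.96 Fz 4.98 | w 24.4 t 31.02
```

```bash
python3 -m jog '[[0,-1,0.3,0,0,0]]' >/dev/null; python3 f.py
python3 -m jog '[[0,0,0,0,0,0]]' >/dev/null; python3 f.py
python3 -m jog '[[0,-1,0.2,0,0,0]]' >/dev/null; python3 f.py
python3 -m jog '[[0,0,0,0,0,0]]' >/dev/null; python3 f.py
```

```text
phi 76.5 R 62.11 z 267.10 | Ftan(resist) 8.81 Frad -1.87 Fz 5.61 | w 24.2 t 31.15
phi 76.6 R 62.10 z 267.04 | Ftan(resist) 8.59 Frad -1.38 Fz 4.96 | w 24.5 t 31.27
phi 77.3 R 62.09 z 267.06 | Ftan(resist) 9.81 Frad -1.59 Fz 5.59 | w 24.6 t 31.40
phi 77.4 R 62.10 z 267.08 | Ftan(resist) 9.10 Frad -1.87 Fz 5.02 | w 24.4 t 31.52
```

```bash
python3 look.py wrist w16
for i in 1; do python3 -m jog '[[0,1,-0.3,0,0,0]]' >/dev/null; python3 f.py; done
python3 -m jog '[[0,1,-0.3,0,0,0]]' >/dev/null; python3 f.py
python3 -m jog '[[0,1,-0.3,0,0,0]]' >/dev/null; python3 f.py
python3 -m jog '[[0,1,-0.3,0,0,0]]' >/dev/null; python3 f.py
```

```text
[ 0.58499777 -0.00121469  0.26708083] -12.22209812275581 [-0.003  0.186  0.341  1.725  0.002  1.781] [-1.91  9.09  5.02] 31.525
phi 76.7 R 62.11 z 267.03 | Ftan(resist) 5.92 Frad -0.64 Fz 4.18 | w 24.5 t 31.70
phi 76.1 R 62.10 z 266.99 | Ftan(resist) 4.70 Frad 0.66 Fz 3.99 | w 24.1 t 31.82
phi 75.5 R 62.14 z 266.95 | Ftan(resist) 2.42 Frad 0.49 Fz 4.03 | w 24.3 t 31.95
phi 74.8 R 62.16 z 266.88 | Ftan(resist) 1.36 Frad 1.15 Fz 3.49 | w 24.3 t 32.08
```

```bash
python3 -m jog '[[0,0.5,-0.1,0,0,0],[0,0,0,0,0,0]]' >/dev/null; python3 f.py
python3 -m jog '[[0,0,0,0,0,0],[0,0,0,0,0,0],[0,0,0,0,0,0],[0,0,0,0,0,0]]' 0.3 >/dev/null; python3 f.py
python3 -m jog '[[-20,0,0,0,0,0],[-40,0,0,0,0,0],[-20,0,0,0,0,0],[0,0,0,0,0,0],[0,0,0,0,0,0]]'|head -2; python3 look.py wrist w17
python3 crank.py w17 290 170 352 240 .262 2>/dev/null
python3 - <<'E'
from h import *
P=np.load("pics/w17.npy"); c=P[160:270,200:295].reshape(-1,3); q=c[(c[:,2]>.240)&(c[:,2]<.256)]
med=np.median(q[:,2]); m=abs(q[:,2]-med)<.003
print(len(q),med,cv2.minAreaRect((q[m][:,:2]*1000).astype(np.float32)))
E
```

```text
phi 74.3 R 62.19 z 266.82 | Ftan(resist) 0.33 Frad 1.65 Fz 4.26 | w 24.2 t 32.33
phi 74.2 R 61.99 z 266.64 | Ftan(resist) 0.60 Frad -0.54 Fz -0.76 | w 55.9 t 32.83
time_s: 33.45
position: [0.5848, 0.0023, 0.3456]
[0.58484061 0.0023454  0.34557006] -12.273497609684107 [ 0.004  0.254  0.579  1.898 -0.     1.789] [ 0.08 -0.19 -0.19] 33.45
ball [0.5843 0.0095 0.2704] r 0.0137 tool [75.1  6.9 -2. ]
hubtop 0 [nan nan nan]
((0.0, 0.0), (0.0, 0.0), 0.0)
1339 0.2490956043942639 ((524.2156372070312, -0.9343280792236328), (30.570837020874023, 30.109670639038086), 10.16417121887207)
```

View pics/w17.png

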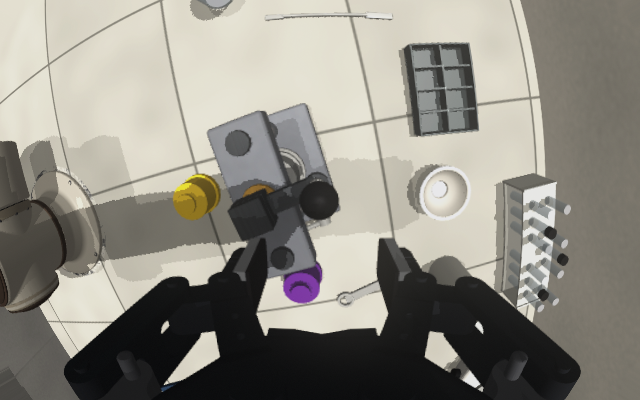

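Run:
```python
from h import *
for n,b,zr in (("w6",(170,235,295,350),(.262,.279)),("w10",(180,245,225,280),(.24,.256)),("w17",(180,245,225,280),(.24,.256))):
    P=np.load(f"pics/{n}.npy"); c=P[b[0]:b[1],b[2]:b[3]].reshape(-1,3); q=c[(c[:,2]>zr[0])&(c[:,2]<zr[1])]
    med=np.median(q[:,2]); m=abs(q[:,2]-med)<.0025; q=q[m]; 
    A=np.c_[q[:,:2]-q[:,:2].mean(0),np.ones(len(q))]
    for _ in range(3):
        o=np.linalg.lstsq(A,q[:,2],rcond=None)[0]; e=abs(q[:,2]-A@o); k=e<.0008; A,q=A[k],q[k]
    print(n,len(q),o[2].round(5),np.degrees(o[:2]).round(2))
    if n!="w6":
        # crosshead top reference plane
        c=P[130:260,205:320].reshape(-1,3); g=c[(c[:,2]>.186)&(c[:,2]<.197)]; A=np.c_[g[:,:2]-g[:,:2].mean(0),np.ones(len(g))]
        for _ in range(3):
            o=np.linalg.lstsq(A,g[:,2],rcond=None)[0]; e=abs(g[:,2]-A@o); k=e<.0008; A,g=A[k],g[k]
        print("  crosshead",len(g),o[2],np.degrees(o[:2]).round(2))
```

```text
w6 1277 0.2705 [-0.23 -0.93]
w10 964 0.24891 [-1.45 -0.81]
  crosshead 3091 0.19342935251090476 [-0.59 -0.1 ]
w17 941 0.24919 [-3.01 -1.6 ]
  crosshead 3088 0.19340458745461392 [-0.59 -0.08]
```

The hub is still seated at its centre, but the crank leans about 2.5° towards the handle because of the socket play. I'll press lightly on the hub's top with the shut fingertips to square it up.

```bash
python3 -m jog '[[0,-9,-32,0,0,0],[0,-9.3,-31.9,0,0,0],[0,0,0,0,0,0],[0,0,0,0,0,0]]' -1 30 | head -2
python3 -m jog '[[35,0,0,0,0,0],[30,0,0,0,0,0],[8,0,0,0,0,0],[0,0,0,0,0,0],[0,0,0,0,0,0]]'; python3 look.py scene s18; python3 -c "
import cv2;i=cv2.imread('pics/s18.png')[110:240,270:410];cv2.imwrite('pics/s18c.png',cv2.resize(i,None,fx=4.5,fy=4.5,interpolation=cv2.INTER_CUBIC))"
```

```text
time_s: 34.0
position: [0.5186, -0.002, 0.3462]
time_s: 34.62
position: [0.519, -0.0019, 0.2749]
ee_rot: [0.704, 0.076, 0.703, -0.076]
contact_force: [0.2, 0.4, 1.1]
gripper_width: 0.0003
[ 0.51898804 -0.0019342   0.27494688] -12.271321950915558 [-0.004  0.027  0.183  1.725  0.     1.781] [0.19 0.43 1.09] 34.625
```

View pics/s18c.png

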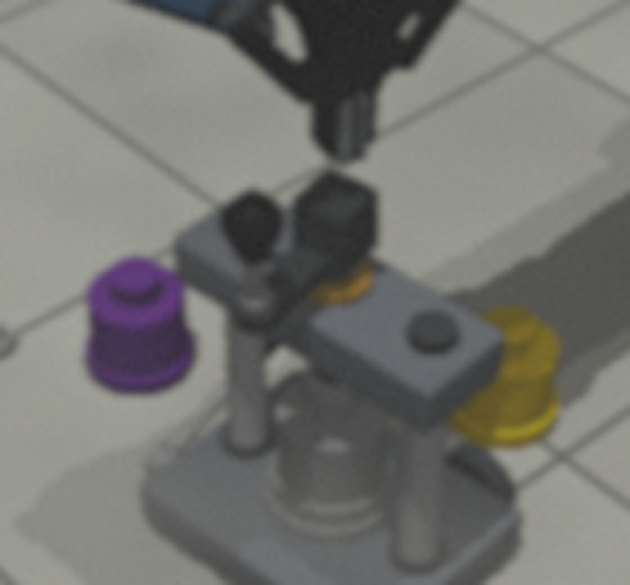

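Fingertips (345,150) are above the hub (337,205). Creeping down.

```bash
for i in 1; do python3 -m jog '[[5,0,0,0,0,0],[4,0,0,0,0,0],[2,0,0,0,0,0],[0,0,0,0,0,0]]'|sed -n '2p;4p'; done
python3 -m jog '[[2,0,0,0,0,0],[0,0,0,0,0,0]]'|sed -n '2p;4p'
python3 -m jog '[[2,0,0,0,0,0],[0,0,0,0,0,0]]'|sed -n '2p;4p'
```

```text
position: [0.5184, -0.002, 0.2626]
contact_force: [-0.6, -0.2, -0.2]
position: [0.5185, -0.0019, 0.2607]
contact_force: [0.6, -0.6, -0.6]
position: [0.5184, -0.002, 0.2586]
contact_force: [-0.6, 0.2, 0.6]
```

```bash
python3 -m jog '[[1,0,0,0,0,0],[0,0,0,0,0,0]]'|sed -n '2p;4p'
python3 -m jog '[[1,0,0,0,0,0],[0,0,0,0,0,0]]'|sed -n '2p;4p'
python3 -m jog '[[1,0,0,0,0,0],[0,0,0,0,0,0]]'|sed -n '2p;4p'
```

```text
position: [0.5185, -0.002, 0.2577]
contact_force: [0.3, 0.6, -0.1]
position: [0.5185, -0.002, 0.2567]
contact_force: [0.4, -0.1, 0.3]
position: [0.5184, -0.0021, 0.2562]
contact_force: [-1.4, -1.2, 4.0]
```

```bash
python3 -m jog '[[0.8,0,0,0,0,0],[0,0,0,0,0,0]]'|sed -n '2p;4p'
python3 -m jog '[[0.8,0,0,0,0,0],[0,0,0,0,0,0]]'|sed -n '2p;4p'
```

```text
position: [0.5182, -0.0022, 0.2559]
contact_force: [-4.5, -1.9, 9.3]
position: [0.5181, -0.0023, 0.2557]
contact_force: [-6.5, -2.7, 12.1]
```

```bash
python3 -m jog '[[-3,0,0,0,0,0],[-40,0,0,0,0,0],[-40,0,0,0,0,0],[-7,9,32,0,0,0],[0,9.3,31.9,0,0,0]]'|sed -n '2p;4p'
python3 -m jog '[[0,0,0,0,0,0],[0,0,0,0,0,0]]'|sed -n '2p;4p'; python3 look.py wrist w19
cat > tilt.py <<'E'
from h import *
import sys
for n in sys.argv[1:]:
    b=(180,245,225,280);zr=(.24,.256)
    P=np.load(f"pics/{n}.npy"); c=P[b[0]:b[1],b[2]:b[3]].reshape(-1,3); q=c[(c[:,2]>zr[0])&(c[:,2]<zr[1])]
    print(cv2.minAreaRect((q[:,:2]*1000).astype(np.float32)))
    med=np.median(q[:,2]); m=abs(q[:,2]-med)<.0025; q=q[m]; A=np.c_[q[:,:2]-q[:,:2].mean(0),np.ones(len(q))]
    for _ in range(3):
        o=np.linalg.lstsq(A,q[:,2],rcond=None)[0]; e=abs(q[:,2]-A@o); k=e<.0008; A,q=A[k],q[k]
    print(n,len(q),o[2].round(5),np.degrees(o[:2]).round(2))
    c=P[130:260,205:320].reshape(-1,3); g=c[(c[:,2]>.186)&(c[:,2]<.197)]; A=np.c_[g[:,:2]-g[:,:2].mean(0),np.ones(len(g))]
    for _ in range(3):
        o=np.linalg.lstsq(A,g[:,2],rcond=None)[0]; e=abs(g[:,2]-A@o); k=e<.0008; A,g=A[k],g[k]
    print("  crosshead",len(g),o[2].round(5),np.degrees(o[:2]).round(2))
E
python3 tilt.py w10 w17 w19;python3 crank.py w19 290 170 352 240 .262 2>/dev/null
```

```text
position: [0.586, 0.0025, 0.3453]
contact_force: [-0.0, -0.8, -0.1]
position: [0.5846, 0.0024, 0.3438]
contact_force: [-0.9, 0.0, -0.3]
[0.58458386 0.00240837 0.3437803 ] -12.269066969088893 [0.004 0.251 0.572 1.893 0.    1.789] [-0.86  0.01 -0.29] 37.8
((523.3799438476562, -1.2540874481201172), (30.695323944091797, 30.25865364074707), 8.477628707885742)
w10 964 0.24891 [-1.45 -0.81]
  crosshead 3091 0.19343 [-0.59 -0.1 ]
((524.1925659179688, -0.8763656616210938), (30.548492431640625, 30.23112678527832), 10.298816680908203)
w17 941 0.24919 [-3.01 -1.6 ]
  crosshead 3088 0.1934 [-0.59 -0.08]
((523.7861938476562, -1.467092514038086), (30.982547760009766, 30.668973922729492), 10.925649642944336)
w19 953 0.24916 [-2.98 -0.69]
  crosshead 3257 0.19342 [-0.56 -0.06]
ball [0.584  0.0091 0.2707] r 0.0137 tool [73.1  6.4 -1.9]
hubtop 0 [nan nan nan]
((0.0, 0.0), (0.0, 0.0), 0.0)
```

```bash
python3 -m jog '[[-20,0,0,0,0,0],[0,-50,0,0,0,0],[0,-55,-20,0,0,0],[0,-55,-20,0,0,0],[0,-55,-20,0,0,0]]'|sed -n '2p;4p'
python3 -m jog '[[0,-55,-20,0,0,0],[0,0,0,0,0,0],[0,0,0,0,0,0]]'|sed -n '2p;4p'
python3 look.py scene s20; python3 look.py top t20; python3 -c "
import cv2;i=cv2.imread('pics/s20.png')[130:240,280:410];cv2.imwrite('pics/s20c.png',cv2.resize(i,None,fx=5,fy=5,interpolation=cv2.INTER_CUBIC))"
```

```text
position: [0.4785, -0.196, 0.3649]
contact_force: [0.9, -0.1, -1.5]
position: [0.4488, -0.2442, 0.3648]
contact_force: [0.3, 0.4, -0.1]
[ 0.44875685 -0.24416654  0.36480777] -12.323521266261988 [-0.498  0.08   0.42   1.91   0.     1.287] [ 0.28  0.35 -0.1 ] 38.85
[ 0.44921313 -0.24372653  0.36460236] -12.248239093833716 [-0.497  0.08   0.421  1.91   0.     1.287] [0.87 0.13 0.61] 38.9
```

View pics/s20c.png

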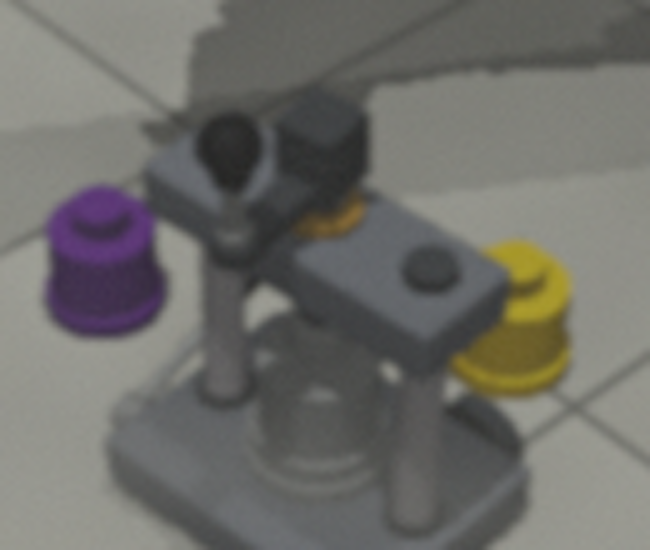

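View pics/t20.png

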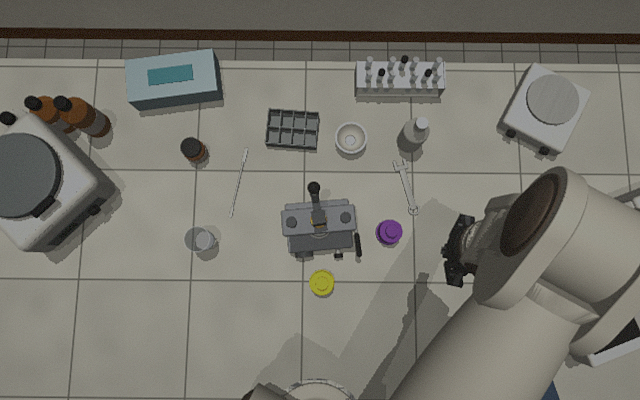

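The top view shows the crank on the press at (317,205), with every bystander and both look-alikes at their starting pixels. The scene view shows the die upright under the screw. I'm handing it in.

```bash
python3 -c "
from cell import arm
print(arm.sense()['time_s']); print(arm.close_job())"
```

```text
38.95
the job is handed in; nothing more can be done
None
```

The press is ready and I've handed the job in at 39 s. The crank sits on the square end of the press screw. I wound it about 2.2 turns clockwise until the screw was finger-tight on the die.

- **Seating:** I lowered the crank gently onto the square, and it touched the shoulder softly at about 11 N.
- **Tightness:** The free run took about 4 N at the handle. After contact I tightened to about 9 N, with one reading of 9.8 N, inside the 7–11 N range.
- **Crank swing-back:** The crank swung back about 6–8° each time I let go. I put this down mainly to play in the socket. On the two re-tests the screw took about 8 N to get moving again, and I eased the last release off to near zero force before opening. I couldn't see the screw itself to confirm it hadn't turned back slightly.
- **Lean:** The crank leans about 2.5° towards its handle, with the hub's top roughly 0.5 mm higher than expected. I pressed on the hub at about 12 N, but the lean stayed, probably because of the handle's weight and the loose fit.
- **Surroundings:** The last pictures show the die upright under the screw. The bystanders and both look-alikes are where they started, and the robot is clear of everything.

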